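# Pack up the counter-fitting leftovers

## Robot

A 6-joint arm with a two-finger parallel gripper is mounted at the origin on the work surface. World frame = base frame: x ahead of the robot, y to its left, z up, the work surface at z = 0. Lengths are in m, angles in degrees, forces in N, time in s.
With the tool pointing down it reaches from about 0.4 to 0.825 m from the base axis. Payload 7 kg.
Tool frame: the origin (TCP) lies between the finger pads; the fingertips stand 19 mm ahead of it and the grasp point (between the pads) is the TCP (r.tip_extent is the distance from the TCP to the fingertips, in m); z points along the fingers, y is the direction in which the jaws open and shut (so a half turn about z gives the same grasp; the last joint's range is limited). The gripper opens to 88 mm and grips with 3 to 60 N. Pads are 19 mm wide; open, the fingers measure 130 mm over their backs; the gripper's body (78 mm by 193 mm) begins 47 mm behind the grasp point.
Start: joints at [-48.237, 20.546, 0.682, 0, -70.136, -16.507], TCP at [0.288, -0.61, 0.246] pointing down, gripper open.
Joint ranges: [-176.03, 176.03], [-82.01, 121.73], [-58.28, 71.71], [-173.87, 95.51], [-174.79, -0.11], [-173.66, 173.66]. Speed limits (degrees/s): [136.94, 136.94, 172.46, 180, 180, 180].

## Interface

Orientations are given as [roll, pitch, yaw] about the fixed x, y, z axes, in that order (R = Rz(yaw) Ry(pitch) Rx(roll)).
In Python, from plant import r, capture, workorder, spotter gives the robot as it stands.
- The arm moves only by the tool step_arm, never from a script. Its argument "motion" is a list of rows, each a list of 5 numbers: the finger opening in m, from 0 to 0.0876, then the shift along the tool's x, y, z in m, then the turn about the tool's z in rad. In form: [[grip, dx, dy, dz, roll], ...]. A call has 1 to 5 rows; each row is the pose to reach, as a shift and turn from the pose commanded when the call began, along the tool's axes at that moment; what a row does not reach only later rows make up. A row lasts 1/8 s, in which the tool goes at most 62.5 mm and 10.7 degrees, less where a joint would pass 70% of its speed; a pose out of reach is approached as far as the arm can. A call with a gripper value outside its range is refused whole. The fingers move at their own pace and stop on an object; "newtons" is the grip in N (left out, the last holds). Time passes only in rows, so rows that repeat a pose let the fingers close. It gives the time, the measured TCP pose, the force and the opening at its end, in the units of the state.
- r.get_state(): the state, without advancing time (a new reading comes with each control period).
- capture(name): name is "side" or "top"; returns a dict with "image" (400x640x3 uint8, red, green, blue), "z_map" (400x640 float32, m along the optical axis (not along the pixel's ray), 0 where there is no reading), "fx", "fy", "cx", "cy" (pixels), "pose" (4x4, takes a point from camera to world coordinates). Camera axes: x right, y down, z forward; pixel columns grow to the right and rows downward; lengths in m; the calibration is good to about 2 mm. A picture is of the moment at which its call begins.
- workorder.close_job(): hands the job in, once; it reports no verdict.
Trained networks look in the newest picture that a camera, given by its name, has taken for a name from the list of things; names that differ only in an ending like _2 or _b are one class to them, and where a whole thing is asked for, a point or a joint stands for the part that bears it (a point fixed in the world has none). Each returns a list of dicts, best first, with "p" (0 to 1); they miss things now and then, are a little off and sometimes report something else, mostly with a low value. They report only what shows in the picture. A call takes as long as a camera call.
- spotter.regions_of(camera, label): "mask" (400x640 bool, what is visible of it).
- spotter.tip_of(camera, label): "location" ([x, y, z] in m, in world coordinates, good to about 4 mm: a listed point, or the origin of a listed thing).
The state is a dict: "time_s": time; "joints": joint angles; "qd": joint speeds; "joint_torque": joint torques, N m; "tcp_pos": TCP position; "eef_rot": TCP orientation; "contact_force": force on the tool from outside, world axes, zero at the start; "moment": the same for the moment, N m; "gripper_width": finger opening in m.
Only numpy, scipy, OpenCV 4.12 (cv2) and the standard library are available. Lean on these libraries where they do the work, as an engineer would, in place of code of your own. Each camera call takes 0.05 s, during which the arm holds its last target.

## Task

The chilled counter is up, so clear its leftovers for return: tip all the black tube plugs out of the beaker into the grey storage bin, then pack the empty beaker and every levelling foot and counter leg on the worktop into the open cardboard carton, each standing upright on the carton's floor. Any plug that misses belongs in the bin too, and the other tools and packets on the worktop are to be left where they are.

Things in the scene. Friction and masses are not known exactly. Their poses are not given: they have to be found in the camera images.
- carton: open cardboard carton, fixed; inside 142 mm (its x) by 212 mm (its y), floor 4 mm thick, walls 4 mm thick and 70 mm high over all, flaps folded down flat outside (3 mm more). Room for two rows of three things standing upright. Origin: centre of the underside.
- bin: open-topped grey plastic storage bin, fixed; outside 150 mm (its x) by 166 mm (its y), floor and walls 4 mm thick. Back and rear sides 80 mm high; the front wall (its -x side) and the front 60 mm of the sides only 46 mm high. Origin: centre of the underside.
- beaker: straight round white plastic beaker, open at the top, 68 mm outside diameter, 110 mm high, wall 3 mm, floor 4 mm, 0.1 kg empty, loose, upright, with the plugs in it. Origin: centre of the underside, z towards its mouth.
- plug1: black plastic domed end plug for steel tube, 26 mm in diameter and 24 mm high, 14 g. Starts in the beaker. Origin: centre of its flat end. Six to eight are present; an absent one reads None.
- plug2: black plastic domed end plug for steel tube, 26 mm in diameter and 24 mm high, 14 g. Starts in the beaker. Origin: centre of its flat end. Six to eight are present; an absent one reads None.
- plug3: black plastic domed end plug for steel tube, 26 mm in diameter and 24 mm high, 14 g. Starts in the beaker. Origin: centre of its flat end. Six to eight are present; an absent one reads None.
- plug4: black plastic domed end plug for steel tube, 26 mm in diameter and 24 mm high, 14 g. Starts in the beaker. Origin: centre of its flat end. Six to eight are present; an absent one reads None.
- plug5: black plastic domed end plug for steel tube, 26 mm in diameter and 24 mm high, 14 g. Starts in the beaker. Origin: centre of its flat end. Six to eight are present; an absent one reads None.
- plug6: black plastic domed end plug for steel tube, 26 mm in diameter and 24 mm high, 14 g. Starts in the beaker. Origin: centre of its flat end. Six to eight are present; an absent one reads None.
- plug7: black plastic domed end plug for steel tube, 26 mm in diameter and 24 mm high, 14 g. Starts in the beaker. Origin: centre of its flat end. Six to eight are present; an absent one reads None.
- plug8: black plastic domed end plug for steel tube, 26 mm in diameter and 24 mm high, 14 g. Starts in the beaker. Origin: centre of its flat end. Six to eight are present; an absent one reads None.
- foot1: levelling foot of a counter: black plastic base 60 mm in diameter (10 mm thick at its edge, then a cone up to 24 mm), an upright threaded steel spindle 16 mm in diameter above it (a 27 mm nut at 28 to 40 mm), 115 mm high in all, 0.2 kg. Stands upright on its base, loose. Origin: centre of the underside, z up the spindle. There are one to three; an absent one reads None.
- foot2: levelling foot of a counter: black plastic base 60 mm in diameter (10 mm thick at its edge, then a cone up to 24 mm), an upright threaded steel spindle 16 mm in diameter above it (a 27 mm nut at 28 to 40 mm), 115 mm high in all, 0.2 kg. Stands upright on its base, loose. Origin: centre of the underside, z up the spindle. There are one to three; an absent one reads None.
- foot3: levelling foot of a counter: black plastic base 60 mm in diameter (10 mm thick at its edge, then a cone up to 24 mm), an upright threaded steel spindle 16 mm in diameter above it (a 27 mm nut at 28 to 40 mm), 115 mm high in all, 0.2 kg. Stands upright on its base, loose. Origin: centre of the underside, z up the spindle. There are one to three; an absent one reads None.
- leg1: counter leg: stainless tube 38 mm in diameter standing upright on a 60 x 60 mm square mounting plate 6 mm thick, 150 mm high in all, 0.32 kg, loose. Origin: centre of the underside, x and y square to the plate's sides, z up the tube. There are none to two; an absent one reads None.
- leg2: counter leg: stainless tube 38 mm in diameter standing upright on a 60 x 60 mm square mounting plate 6 mm thick, 150 mm high in all, 0.32 kg, loose. Origin: centre of the underside, x and y square to the plate's sides, z up the tube. There are none to two; an absent one reads None.
- tape_measure: tape measure 52 x 60 x 32 mm, bystander; loose. Origin: on its underside.
- tape_roll: roll of packing tape lying flat, 100 mm in diameter, 48 mm high, bystander; loose. Origin: on its underside.
- screw_packet: cardboard packet 70 x 100 x 50 mm, bystander; loose. Origin: on its underside.
- spanner: steel spanner 200 mm long lying flat, bystander; loose. Origin: on its underside.

How it is judged (in metres and radians):
On the way:
1. the beaker is tipped, mouth downwards of level, over the bin (angle between beaker's own z axis and vertical above 1.6 rad and horizontal distance between beaker and bin below 0.19 m and height (world z) of beaker above 0.08 m), for 0.2 s.
At the end, for the whole second after the job is handed in: every plug present lies at rest inside the bin (below its rim); the beaker and every foot and leg present stand at rest in the carton, within 7 degrees of upright, their undersides within 8 mm of the carton's floor (x of plug1 in the frame of bin between -0.073 and 0.073 m and y of plug1 in the frame of bin between -0.081 and 0.081 m and z of plug1 in the frame of bin between -0.005 and 0.075 m and linear speed of each of plug1, plug2, plug3, plug4, plug5, plug6, plug7, plug8, foot1, foot2, foot3, leg1, leg2, beaker below 0.05 m/s and x of plug2 in the frame of bin between -0.073 and 0.073 m and y of plug2 in the frame of bin between -0.081 and 0.081 m and z of plug2 in the frame of bin between -0.005 and 0.075 m and x of plug3 in the frame of bin between -0.073 and 0.073 m and y of plug3 in the frame of bin between -0.081 and 0.081 m and z of plug3 in the frame of bin between -0.005 and 0.075 m and x of plug4 in the frame of bin between -0.073 and 0.073 m and y of plug4 in the frame of bin between -0.081 and 0.081 m and z of plug4 in the frame of bin between -0.005 and 0.075 m and x of plug5 in the frame of bin between -0.073 and 0.073 m and y of plug5 in the frame of bin between -0.081 and 0.081 m and z of plug5 in the frame of bin between -0.005 and 0.075 m and x of plug6 in the frame of bin between -0.073 and 0.073 m and y of plug6 in the frame of bin between -0.081 and 0.081 m and z of plug6 in the frame of bin between -0.005 and 0.075 m and x of plug7 in the frame of bin between -0.073 and 0.073 m and y of plug7 in the frame of bin between -0.081 and 0.081 m and z of plug7 in the frame of bin between -0.005 and 0.075 m and x of plug8 in the frame of bin between -0.073 and 0.073 m and y of plug8 in the frame of bin between -0.081 and 0.081 m and z of plug8 in the frame of bin between -0.005 and 0.075 m and x of foot1 in the frame of carton between -0.05 and 0.05 m and y of foot1 in the frame of carton between -0.085 and 0.085 m and z of foot1 in the frame of carton between -0.005 and 0.012 m and angle between each of foot1, foot2, foot3, leg1, leg2, beaker's own z axis and vertical below 0.12 rad and x of foot2 in the frame of carton between -0.05 and 0.05 m and y of foot2 in the frame of carton between -0.085 and 0.085 m and z of foot2 in the frame of carton between -0.005 and 0.012 m and x of foot3 in the frame of carton between -0.05 and 0.05 m and y of foot3 in the frame of carton between -0.085 and 0.085 m and z of foot3 in the frame of carton between -0.005 and 0.012 m and x of leg1 in the frame of carton between -0.05 and 0.05 m and y of leg1 in the frame of carton between -0.085 and 0.085 m and z of leg1 in the frame of carton between -0.005 and 0.012 m and x of leg2 in the frame of carton between -0.05 and 0.05 m and y of leg2 in the frame of carton between -0.085 and 0.085 m and z of leg2 in the frame of carton between -0.005 and 0.012 m and x of beaker in the frame of carton between -0.05 and 0.05 m and y of beaker in the frame of carton between -0.085 and 0.085 m and z of beaker in the frame of carton between -0.005 and 0.012 m); the robot touches nothing.
It fails at once if a bystander (tape measure, tape roll, packet or spanner) is shifted by more than 50 mm (distance of any of tape_measure, tape_roll, screw_packet, spanner from where it was at the start of the episode above 0.05 m).
Of foot1, foot2, foot3, leg1, leg2 only 3 to 5 are there at a start; the rules pass over those that are not, and their reading is None.
Of plug6, plug7, plug8 only 1 to 3 are there at a start; the rules pass over those that are not, and their reading is None.
At some moment in a run one of foot1, foot2, foot3 may be knocked a few centimetres aside while the robot is not near it.
It also fails if it takes over 210 s, if anything falls off the work surface, if the arm or the gripper's body presses on something with over 40 N, if the wrist force passes 120 N, or if a joint passes its speed limit or range.

## Working session

There is one attempt and no reset: what is moved stays moved. The work goes in short steps, Python scripts to look and compute and a tool call to move; the robot and the scene stay as the last step left them, time stands still between calls to the robot, and variables do not carry over. Pictures are saved under pics/ and viewed, and the job is handed in when it is done.

Besides the shell and the picture viewer there is one more tool, called by a JSON object that holds its "fn" and its "kwargs". step_arm: Moves the arm, as the interface text tells. Its arguments: {"type":"object","properties":{"motion":{"type":"array","items":{"type":"array","items":{"type":"number"}}},"newtons":{"type":"number"}},"required":["motion"]}

```bash
mkdir -p pics; ls; python3 - <<'E'
from plant import r,capture,workorder,spotter
import cv2,numpy as np
print(r.get_state())
for n in("top","side"):
    c=capture(n); cv2.imwrite(f"pics/{n}0.png",c["image"][:,:,::-1]); print(n,c["fx"],c["fy"],c["cx"],c["cy"],np.round(c["pose"],4).tolist())
    for l in ["carton","bin","beaker","plug1","foot1","leg1","tape_measure","tape_roll","screw_packet","spanner"]:
        print(l,[(np.round(d["location"],3).tolist(),round(d["p"],2)) for d in spotter.tip_of(n,l)])
print(r.get_state()["time_s"])
E
```

```text
pics
{'time_s': 0.0, 'joints': array([-4.82386315e+01,  2.05909875e+01,  6.32838061e-01, -1.99053320e-02,
       -7.01341534e+01, -1.65077307e+01]), 'qd': array([ 0.06862168, -0.12618891,  0.03945807,  0.03024522, -0.05853293,
        0.14292938]), 'joint_torque': array([-7.88811303e-04, -5.82711804e+01,  2.93048912e+01,  6.99688956e+00,
        6.85538747e-03, -1.83685670e-04]), 'tcp_pos': array([ 0.28776403, -0.61008261,  0.24462127]), 'eef_rot': array([ 1.79906184e+02, -8.28900155e-03, -1.54753135e+02]), 'contact_force': array([0.04811373, 0.47876027, 0.14448409]), 'moment': array([ 0.01762633, -0.00673986,  0.02094381]), 'gripper_width': 0.08739776440375141}
top 441.08105413774115 441.08105413774115 325.0234743250566 198.37951771862006 [[0.0288, -0.9965, 0.0789, 0.5212], [-0.9996, -0.0294, -0.0056, -0.0042], [0.0079, -0.0787, -0.9969, 1.2152], [0.0, 0.0, 0.0, 1.0]]
carton [([0.608, 0.201, 0.002], 0.66), ([0.411, -0.031, 0.055], 0.26)]
bin [([0.593, -0.21, -0.003], 0.67)]
beaker [([0.427, -0.035, 0.0], 0.73), ([0.415, -0.029, 0.052], 0.46)]
plug1 [([0.444, -0.017, 0.053], 0.47), (
[... 404 characters left out ...]
.803, 0.016, -0.003], 0.91)]
side 372.0891939353377 372.0891939353377 310.27076264112907 205.46970891338577 [[-0.9875, -0.106, 0.1164, 0.4883], [-0.1573, 0.6932, -0.7033, 0.8308], [-0.0061, -0.7129, -0.7013, 0.8808], [0.0, 0.0, 0.0, 1.0]]
carton [([0.611, 0.202, -0.004], 0.84)]
bin [([0.432, 0.18, 0.003], 0.7)]
beaker [([0.43, -0.031, 0.001], 0.71)]
plug1 []
foot1 [([0.666, -0.004, 0.002], 0.87), ([0.421, -0.304, -0.0], 0.54), ([0.589, -0.212, -0.001], 0.33)]
leg1 [([0.43, 0.179, 0.002], 0.85), ([0.413, 0.315, 0.001], 0.8)]
tape_measure [([0.548, -0.0, 0.001], 0.8)]
tape_roll [([0.557, 0.442, -0.0], 0.96)]
screw_packet [([0.553, -0.466, 0.0], 0.94)]
spanner [([0.8, 0.012, -0.002], 0.77)]
1.1
```

View pics/top0.png

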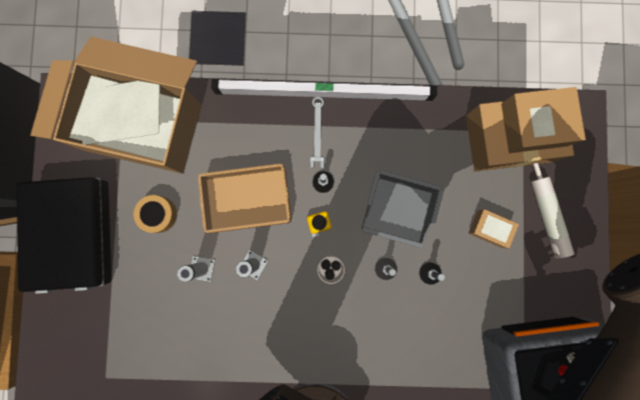

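View pics/side0.png

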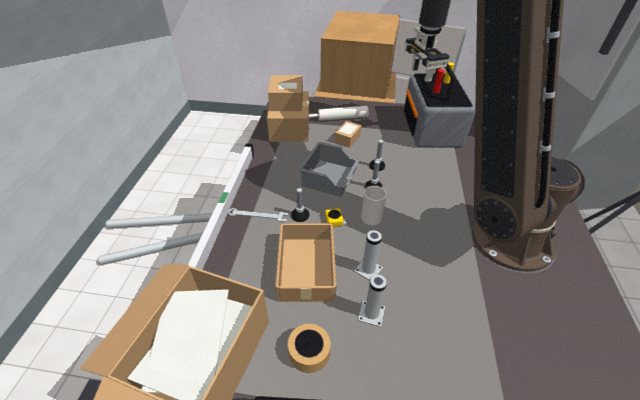

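The top picture shows the bin near px (402,208), the carton near (245,198) and the beaker with black plugs near (331,270). The feet are at about (387,268), (432,272) and (323,181), and the legs at about (190,270) and (250,265). I count three feet, two legs and the beaker, so all six carton slots will be used. Next I'll measure these accurately.

```bash
cat > h.py <<'E'
from plant import r,capture,workorder,spotter
import cv2,numpy as np
def cloud(c):
    z=c["z_map"]; v,u=np.mgrid[0:400,0:640]
    P=np.stack([(u-c["cx"])/c["fx"]*z,(v-c["cy"])/c["fy"]*z,z],-1)
    W=P@c["pose"][:3,:3].T+c["pose"][:3,3]; W[z==0]=np.nan
    return W
def rect(W,ctr,rad,zlo,zhi):
    m=(np.hypot(W[...,0]-ctr[0],W[...,1]-ctr[1])<rad)&(W[...,2]>zlo)&(W[...,2]<zhi)
    p=W[m]; return p,cv2.minAreaRect(p[:,:2].astype(np.float32)*1000)
def circ(p):
    A=np.c_[2*p[:,:2],np.ones(len(p))]; b=(p[:,:2]**2).sum(1)
    s=np.linalg.lstsq(A,b,rcond=None)[0]; return s[:2],np.sqrt(s[2]+s[:2]@s[:2])
def st():
    s=r.get_state(); print(round(s["time_s"],2),np.round(s["tcp_pos"],4),np.round(s["eef_rot"],1),"F",np.round(s["contact_force"],1),"w",round(s["gripper_width"],4),"q",np.round(s["joints"]).astype(int)); return s
def go(x,y,z,yaw=None):
    "shift in tool axes from present pose"
    s=st(); p=s["tcp_pos"]; a=np.radians(s["eef_rot"][2]); d=np.array([x,y])-p[:2]
    dx=d@[np.cos(a),np.sin(a)]; dy=d@[np.sin(a),-np.cos(a)]; dz=p[2]-z
    t=0 if yaw is None else -((np.radians(yaw)-a+np.pi/2)%np.pi-np.pi/2)
    print("dx %.4f dy %.4f dz %.4f turn %.4f"%(dx,dy,dz,t))
def save(c,name,box=None,k=1):
    im=c["image"][:,:,::-1]
    if box: im=im[box[1]:box[3],box[0]:box[2]]
    cv2.imwrite("pics/"+name,cv2.resize(im,None,fx=k,fy=k,interpolation=cv2.INTER_CUBIC))
E
python3 - <<'E'
from h import *
c=capture("top");W=cloud(c); cs=capture("side");S=cloud(cs)
save(c,"t1.png",(180,120,460,300),2.8); save(cs,"s1.png",(220,120,440,340),2.6)
for n,X in(("top",W),("side",S)):
  print(n)
  print("carton",rect(X,(.608,.2),.14,.060,.080)[1]); 
  print("bin hi",rect(X,(.593,-.21),.13,.070,.09)[1]); print("bin lo",rect(X,(.593,-.21),.13,.036,.056)[1])
  p,q=rect(X,(.428,-.033),.05,.095,.125); print("beaker",len(p),q,circ(p),np.median(p[:,2]))
  for f in[(.42,-.302),(.43,-.184),(.665,-.002)]:
    p,q=rect(X,f,.05,.06,.13); print("foot",len(p),q[0],q[1],p[:,:2].mean(0),p[:,2].max())
    p,q=rect(X,f,.05,.005,.018); print(" base",len(p),q[0],q[1],circ(p))
  for f in[(.432,.18),(.416,.315)]:
    p,q=rect(X,f,.05,.14,.165); print("leg top",len(p),circ(p) if len(p)>3 else None)
    p,q=rect(X,f,.06,.002,.012); print(" plate",len(p),q)
p,q=rect(W,(.593,-.21),.13,.070,.09)
for s in(.56,.6,.64,.66):print(s,p[abs(p[:,0]-s)<.004][:,1])
E
```

```text
top
carton ((607.45947265625, 200.73370361328125), (156.0208282470703, 228.18116760253906), 9.054931640625)
bin hi ((618.4237060546875, -218.81546020507812), (182.8905487060547, 109.02137756347656), 76.38469696044922)
bin lo ((585.5626831054688, -210.1558837890625), (166.3221893310547, 155.84942626953125), 76.02156066894531)
beaker 123 ((432.09259033203125, -30.346111297607422), (66.390625, 64.76459503173828), 2.125258684158325) (array([ 0.43180471, -0.03037835]), np.float64(0.03212509048225152)) 0.10899466998237628
foot 73 (421.7828369140625, -302.35760498046875) (15.505169868469238, 14.710320472717285) [ 0.42251373 -0.30028929] 0.11973136363848336
 base 217 (417.14404296875, -306.6645812988281) (83.60990905761719, 93.5390625) (array([ 0.41998125, -0.30443488]), np.float64(0.02884398515138034))
foot 58 (430.39459228515625, -181.63194274902344) (16.196414947509766, 14.895978927612305) [ 0.43125989 -0.17977023] 0.1196961023765839
 base 225 (426.75042724609375, -181.4105224609375) (90.28428649902344, 83.10513305664062) (array([ 0.43011633, -0.18322164]), np.float64(0.028525152129904995
[... 3662 characters left out ...]
64557 -0.23202336
 -0.2345709  -0.236586   -0.24017479 -0.2418945  -0.24468917 -0.24733289
 -0.25015664 -0.25279196 -0.25525357 -0.25811885 -0.13599666 -0.13892118
 -0.14077554 -0.14381583 -0.14631496 -0.22545348 -0.22767051 -0.23017193
 -0.2322493  -0.23500232 -0.23718648 -0.23964184 -0.24317936 -0.24517707
 -0.24815035 -0.24901738 -0.25202861 -0.25436302 -0.25832608 -0.25959977
 -0.26290508 -0.26591749 -0.26900291 -0.23371631 -0.23621014 -0.23776448
 -0.24065065 -0.24312827 -0.24431663 -0.24698086 -0.25002395 -0.25209717
 -0.2558682  -0.25757885 -0.26089811 -0.26421034 -0.26578349 -0.26803305
 -0.27088167 -0.27361795 -0.27672907 -0.27877009 -0.27941934 -0.28065149
 -0.28442765 -0.2862297 ]
```

View pics/t1.png

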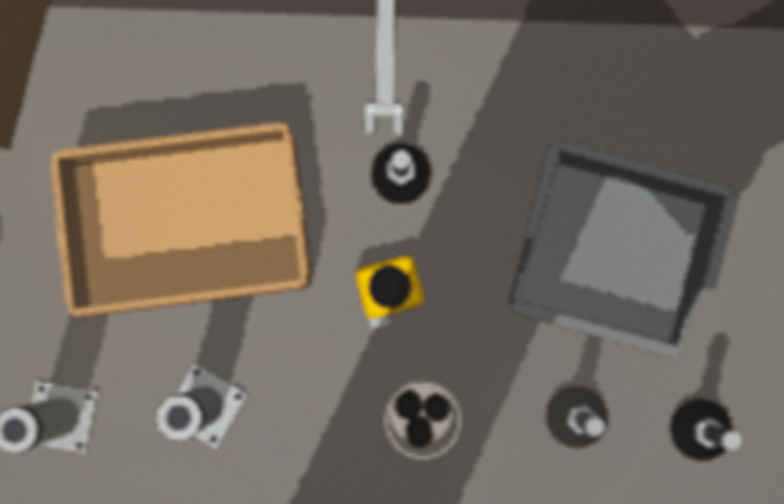

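View pics/s1.png

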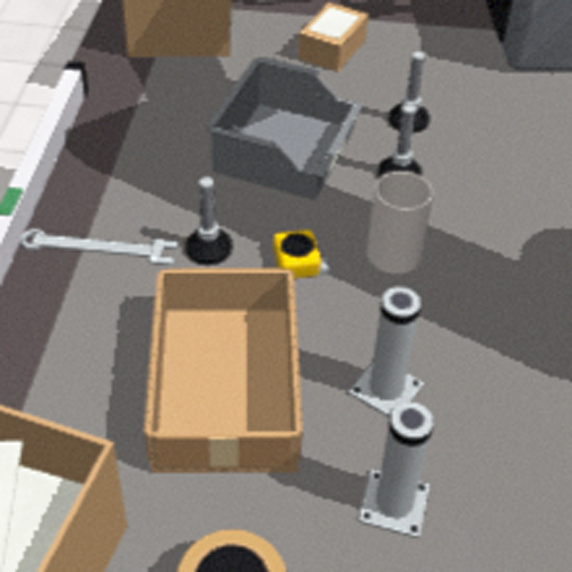

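```bash
python3 - <<'E'
from h import *
c=capture("top");W=cloud(c); cs=capture("side");S=cloud(cs)
a=np.radians(-14);ux=np.array([np.cos(a),np.sin(a)]);uy=np.array([-np.sin(a),np.cos(a)])
for X in(W,S):
  p,q=rect(X,(.593,-.21),.13,.074,.086); d=p[:,:2]-[.592,-.211]; print(np.percentile(d@ux,[1,99]),np.percentile(d@uy,[1,99]))
  p,q=rect(X,(.593,-.21),.13,.042,.05); d=p[:,:2]-[.592,-.211]; print(np.percentile(d@ux,[1,99]),np.percentile(d@uy,[1,99]))
go(.4305,-.030,.25,-14)
E
```

```text
[-0.01494563  0.08109998] [-0.09096264  0.08969647]
[-0.08418703  0.07103811] [-0.08296228  0.08190781]
[-0.01658077  0.07811459] [-0.09071564  0.09212428]
[-0.08704633  0.06876268] [-0.08411023  0.08531569]
1.3 [ 0.288  -0.6105  0.2456] [ 180.    -0.  -154.7] F [ 0.5 -0.3 -0.4] w 0.0878 q [-48  21   1   0 -70 -17]
dx -0.3766 dy 0.4642 dz -0.0044 turn 0.6852
```

{"fn": "step_arm", "kwargs": {"motion": [[0.0876,-0.3766,0.4642,-0.004,0.6852],[0.0876,-0.3766,0.4642,-0.004,0.6852],[0.0876,-0.3766,0.4642,-0.004,0.6852],[0.0876,-0.3766,0.4642,-0.004,0.6852],[0.0876,-0.3766,0.4642,-0.004,0.6852]], "newtons": 30}}

```text
time_s: 1.92
tcp_pos: [0.3614, -0.3119, 0.248]
eef_rot: [-180.0, 0.1, 165.9]
contact_force: [2.1, -0.0, 1.4]
gripper_width: 0.088
```

```bash
python3 - <<'E'
from h import *
go(.4305,-.030,.25,-14)
E
```

```text
1.93 [ 0.3614 -0.3119  0.248 ] [-1.800e+02  1.000e-01  1.659e+02] F [ 2.1 -0.   1.4] w 0.088 q [-17   1 -23   0 -65 -87]
dx 0.0019 dy 0.2902 dz -0.0020 turn -0.0025
```

{"fn": "step_arm", "kwargs": {"motion": [[0.0876,0.002,0.29,-0.002,0],[0.0876,0.002,0.29,-0.002,0],[0.0876,0.002,0.29,-0.002,0],[0.0876,0.002,0.29,-0.002,0],[0.0876,0.002,0.29,-0.002,0]]}}

```text
time_s: 2.55
tcp_pos: [0.4298, -0.0292, 0.2503]
eef_rot: [179.9, 0.1, 166.1]
contact_force: [1.1, -0.5, 0.1]
gripper_width: 0.0876
```

```bash
python3 - <<'E'
from h import *
go(.4305,-.030,.107,-14)
E
```

```text
2.55 [ 0.4298 -0.0292  0.2503] [1.799e+02 1.000e-01 1.661e+02] F [ 1.1 -0.5  0.1] w 0.0876 q [  23   -4  -28    0  -66 -126]
dx -0.0009 dy -0.0006 dz 0.1433 turn 0.0019
```

{"fn": "step_arm", "kwargs": {"motion": [[0.0876,-0.001,-0.0006,0.06,0],[0.0876,-0.001,-0.0006,0.12,0],[0.0876,-0.001,-0.0006,0.143,0],[0.0876,-0.001,-0.0006,0.143,0]]}}

```text
time_s: 3.05
tcp_pos: [0.4292, -0.0329, 0.1055]
eef_rot: [-179.9, -0.2, 166.0]
contact_force: [0.4, -0.1, 1.3]
gripper_width: 0.0876
```

{"fn": "step_arm", "kwargs": {"motion": [[0.06,0,0,0,0],[0.06,0,0,0,0],[0.06,0,0,0,0],[0.06,0,0,0,0],[0.06,0,0,0,0]], "newtons": 25}}

```text
time_s: 3.68
tcp_pos: [0.4315, -0.0321, 0.1079]
eef_rot: [179.9, 0.2, 166.0]
contact_force: [-0.4, 2.3, 7.5]
gripper_width: 0.0685
```

```bash
python3 - <<'E'
from h import *
c=capture("side");save(c,"s2.png",(220,100,460,300),2.6);st()
E
```

```text
3.73 [ 0.4315 -0.0321  0.1079] [1.799e+02 1.000e-01 1.660e+02] F [0.5 1.4 8. ] w 0.0683 q [  22    6  -40    0  -44 -126]
```

View pics/s2.png

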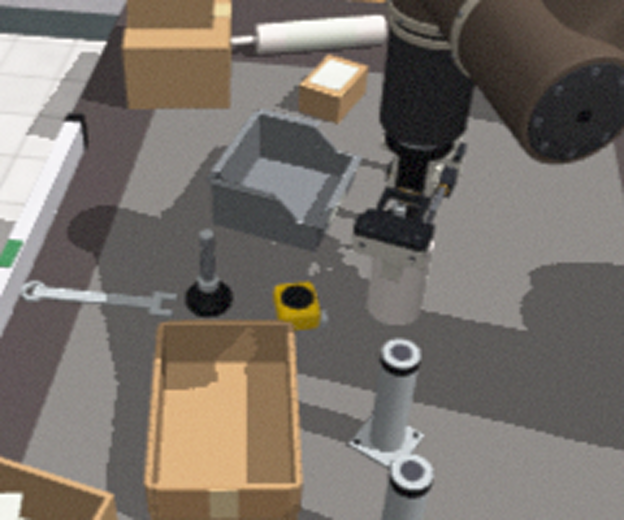

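{"fn": "step_arm", "kwargs": {"motion": [[0.06,0,0,-0.03,0],[0.06,0,0,-0.07,0],[0.06,0,0,-0.11,0],[0.06,0,0,-0.15,0],[0.06,0,0,-0.15,0]], "newtons": 40}}

```text
time_s: 4.35
tcp_pos: [0.4315, -0.0323, 0.2596]
eef_rot: [179.8, 0.3, 166.0]
contact_force: [0.2, 0.5, -3.1]
gripper_width: 0.0679
```

```bash
python3 - <<'E'
from h import *
go(.712,-.241,.26,-14)
c=capture("side");save(c,"s3.png",(220,100,460,300),2.6);st()
E
```

```text
4.35 [ 0.4315 -0.0323  0.2596] [179.8   0.3 166. ] F [ 0.2  0.5 -3.1] w 0.0679 q [  22   -4  -27    0  -67 -126]
dx -0.3227 dy -0.1347 dz -0.0004 turn 0.0000
4.4 [ 0.4304 -0.0323  0.2576] [1.799e+02 1.000e-01 1.660e+02] F [-0.6 -0.6 -3.2] w 0.0681 q [  22   -4  -27    0  -67 -126]
```

View pics/s3.png

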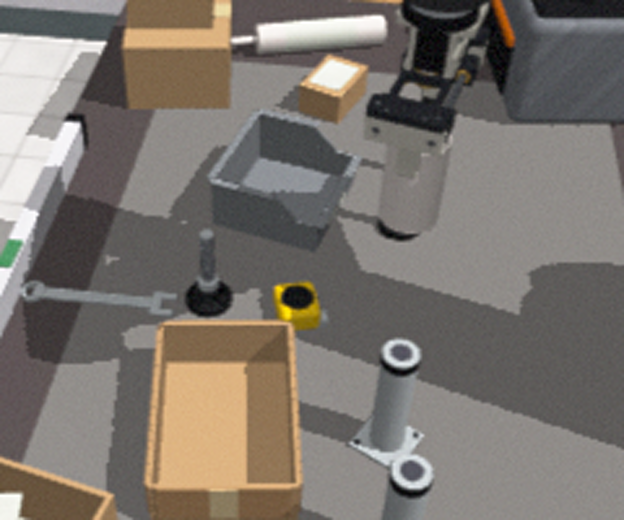

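{"fn": "step_arm", "kwargs": {"motion": [[0.06,-0.04,-0.017,0,0],[0.06,-0.09,-0.038,0,0],[0.06,-0.14,-0.058,0,0],[0.06,-0.19,-0.079,0,0],[0.06,-0.23,-0.096,0,0]]}}

```text
time_s: 5.03
tcp_pos: [0.6307, -0.1826, 0.2539]
eef_rot: [-180.0, -0.2, 165.9]
contact_force: [-0.3, 1.6, -1.9]
gripper_width: 0.0682
```

{"fn": "step_arm", "kwargs": {"motion": [[0.06,-0.04,-0.017,0,0],[0.06,-0.07,-0.03,0,0],[0.06,-0.093,-0.039,0,0],[0.06,-0.093,-0.039,0,0]]}}

```text
time_s: 5.52
tcp_pos: [0.7109, -0.2425, 0.2526]
eef_rot: [-180.0, -0.3, 165.9]
contact_force: [-0.3, 0.7, -3.2]
gripper_width: 0.068
```

```bash
python3 - <<'E'
from h import *
go(.712,-.241,.178,-14)
c=capture("side");save(c,"s4.png",(180,60,480,260),2.6);st()
c=capture("top");save(c,"t4.png",(280,100,520,300),2.6);st()
E
```

```text
5.53 [ 0.7109 -0.2425  0.2526] [-180.    -0.3  165.9] F [-0.3  0.7 -3.2] w 0.068 q [  -4   28   13    0  -75 -100]
dx -0.0007 dy 0.0017 dz 0.0746 turn -0.0015
5.58 [ 0.7103 -0.2418  0.2534] [-180.    -0.3  165.9] F [-0.4  0.8 -2.2] w 0.0678 q [  -4   28   13    0  -75 -100]
5.62 [ 0.7101 -0.2414  0.2543] [180.   -0.2 166. ] F [ 0.3  0.8 -1.3] w 0.0679 q [  -4   28   13    0  -75 -100]
```

View pics/s4.png

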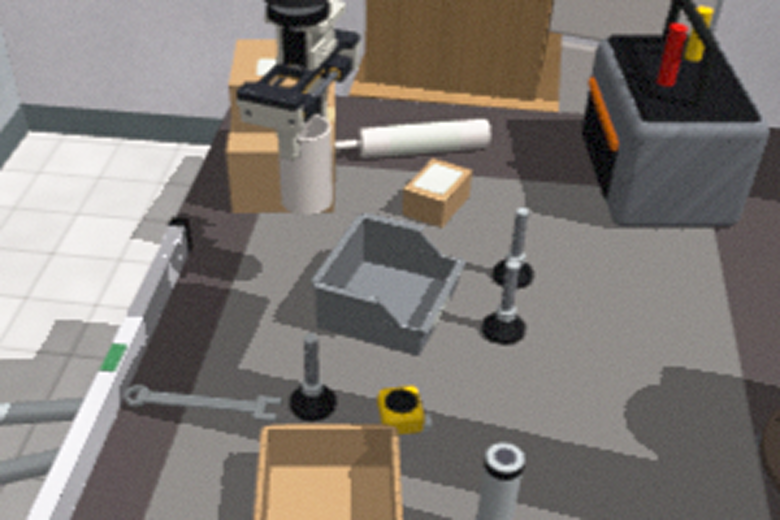

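View pics/t4.png

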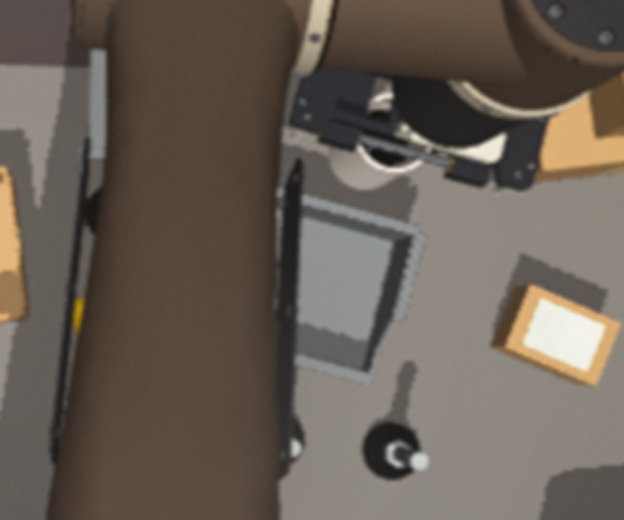

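{"fn": "step_arm", "kwargs": {"motion": [[0.06,0,0,0.04,0],[0.06,0,0,0.08,0],[0.06,0,0,0.08,0]], "newtons": 30}}

```text
time_s: 6.0
tcp_pos: [0.7081, -0.2405, 0.1728]
eef_rot: [-180.0, -0.4, 166.0]
contact_force: [0.2, -0.1, -1.6]
gripper_width: 0.0685
```

{"fn": "step_arm", "kwargs": {"motion": [[0.06,0.01,0,0,0],[0.06,0.022,0,-0.002,0],[0.06,0.033,0,-0.005,0],[0.06,0.045,0,-0.006,0],[0.06,0.056,0,-0.005,0]]}}

```text
time_s: 6.62
tcp_pos: [0.6566, -0.2281, 0.1832]
eef_rot: [180.0, 0.2, 166.0]
contact_force: [2.5, 0.1, 1.7]
gripper_width: 0.0678
```

```bash
python3 - <<'E'
from h import *
st()
c=capture("side");save(c,"s5.png",(180,60,480,260),2.6);st()
E
```

```text
6.62 [ 0.6566 -0.2281  0.1832] [180.    0.2 166. ] F [2.5 0.1 1.7] w 0.0678 q [  -3   25   -1    0  -64 -101]
6.67 [ 0.6552 -0.2278  0.1828] [1.80e+02 1.00e-01 1.66e+02] F [1.2 0.4 0.4] w 0.0681 q [  -3   25   -2    0  -64 -101]
```

View pics/s5.png

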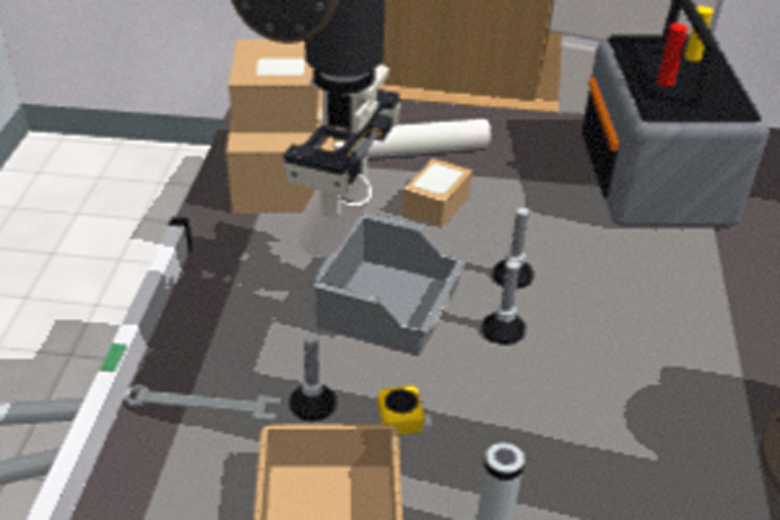

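{"fn": "step_arm", "kwargs": {"motion": [[0.06,0.012,0,0.002,0],[0.06,0.023,0,0.006,0],[0.06,0.034,0,0.012,0],[0.06,0.043,0,0.018,0],[0.06,0.052,0,0.026,0]]}}

```text
time_s: 7.3
tcp_pos: [0.6052, -0.2155, 0.155]
eef_rot: [-180.0, -0.1, 166.0]
contact_force: [0.3, -0.9, 1.3]
gripper_width: 0.067
```

{"fn": "step_arm", "kwargs": {"motion": [[0.06,0.008,0,0.009,0],[0.06,0.014,0,0.018,0],[0.06,0.02,0,0.029,0]]}}

```text
time_s: 7.68
tcp_pos: [0.5864, -0.2108, 0.1262]
eef_rot: [-180.0, 0.0, 166.0]
contact_force: [-0.7, -2.4, 4.0]
gripper_width: 0.0657
```

```bash
python3 - <<'E'
from h import *
st()
c=capture("side");save(c,"s6.png",(220,80,420,230),3.5);st()
E
```

```text
7.67 [ 0.5864 -0.2108  0.1262] [-180.    0.  166.] F [-0.7 -2.4  4. ] w 0.0657 q [  -2   21  -15    0  -54 -102]
7.72 [ 0.5851 -0.2103  0.1245] [ 1.80e+02 -1.00e-01  1.66e+02] F [-1.3  0.9  1.8] w 0.0659 q [  -2   21  -15    0  -54 -102]
```

View pics/s6.png

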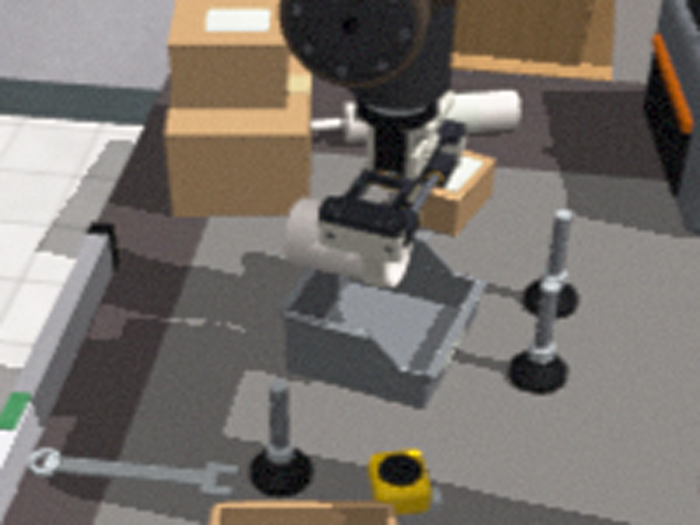

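```bash
python3 - <<'E'
from h import *
c=capture("side");S=cloud(c);m=spotter.regions_of("side","beaker")
print([(d["p"],d["mask"].sum()) for d in m])
p=S[m[0]["mask"]];p=p[np.isfinite(p[:,0])]
a=np.radians(-14);ux=np.array([np.cos(a),np.sin(a)]);uy=np.array([-np.sin(a),np.cos(a)])
d=p[:,:2]-[.59,-.211];q=np.c_[d@ux,d@uy,p[:,2]]
for u in np.arange(-.05,.14,.01):
    k=q[abs(q[:,0]-u)<.005]
    if len(k)>3: print(round(u,3),len(k),"y",np.round(np.percentile(k[:,1],[5,95]),3),"z",np.round(np.percentile(k[:,2],[5,95]),3))
c=capture("top");save(c,"t6.png",(300,130,520,290),3.5);st()
E
```

```text
[(0.68, np.int64(269)), (0.35, np.int64(1673))]
-0.01 13 y [-0.014  0.005] z [0.081 0.088]
0.01 5 y [0.031 0.035] z [0.105 0.121]
0.02 18 y [0.029 0.035] z [0.099 0.121]
0.03 18 y [0.028 0.092] z [0.098 0.197]
0.04 19 y [0.03  0.035] z [0.1   0.124]
0.05 18 y [0.027 0.035] z [0.094 0.124]
0.06 27 y [0.026 0.035] z [0.098 0.134]
0.07 41 y [0.005 0.033] z [0.1   0.145]
0.08 54 y [-0.01   0.034] z [0.1   0.145]
0.09 47 y [-0.005  0.032] z [0.104 0.146]
7.88 [ 0.5862 -0.2103  0.1259] [ 1.80e+02 -1.00e-01  1.66e+02] F [ 0.1 -0.3 -2.3] w 0.0658 q [  -2   21  -15    0  -54 -102]
```

View pics/t6.png

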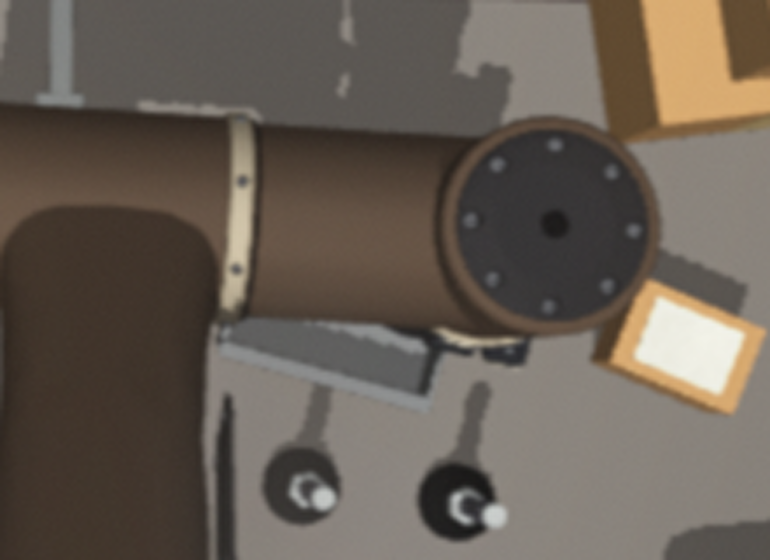

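{"fn": "step_arm", "kwargs": {"motion": [[0.06,0.003,0,0.009,0],[0.06,0.005,0,0.018,0],[0.06,0.006,0,0.027,0],[0.06,0.007,0,0.034,0],[0.06,0.007,0,0.034,0]]}}

```text
time_s: 8.5
tcp_pos: [0.5795, -0.2089, 0.0917]
eef_rot: [-180.0, -0.1, 166.0]
contact_force: [-2.1, -0.9, 0.4]
gripper_width: 0.0661
```

```bash
cat > bk.py <<'E'
from h import *
def bk(name):
    c=capture("side");save(c,name,(220,80,420,230),3.5);S=cloud(c);m=spotter.regions_of("side","beaker")
    print([(round(d["p"],2),d["mask"].sum()) for d in m])
    a=np.radians(-14);ux=np.array([np.cos(a),np.sin(a)]);uy=np.array([-np.sin(a),np.cos(a)])
    p=S[m[0]["mask"]];p=p[np.isfinite(p[:,0])]
    d=p[:,:2]-[.59,-.211];q=np.c_[d@ux,d@uy,p[:,2]]
    for u in np.arange(-.07,.14,.01):
        k=q[abs(q[:,0]-u)<.005]
        if len(k)>3: print(round(u,3),len(k),"z",np.round(np.percentile(k[:,2],[5,95]),3))
    st()
E
python3 -c "
from bk import *
bk('s7.png')"
```

```text
[(0.73, np.int64(194))]
0.01 8 z [0.074 0.089]
0.02 9 z [0.075 0.091]
0.03 5 z [0.073 0.09 ]
0.04 16 z [0.085 0.142]
0.05 34 z [0.102 0.145]
0.06 57 z [0.098 0.148]
0.07 48 z [0.097 0.149]
0.08 13 z [0.098 0.127]
8.6 [ 0.5802 -0.2089  0.0923] [180.  -0. 166.] F [-0.7  0.1 -1.3] w 0.0664 q [  -2   23  -18    0  -49 -102]
```

View pics/s7.png

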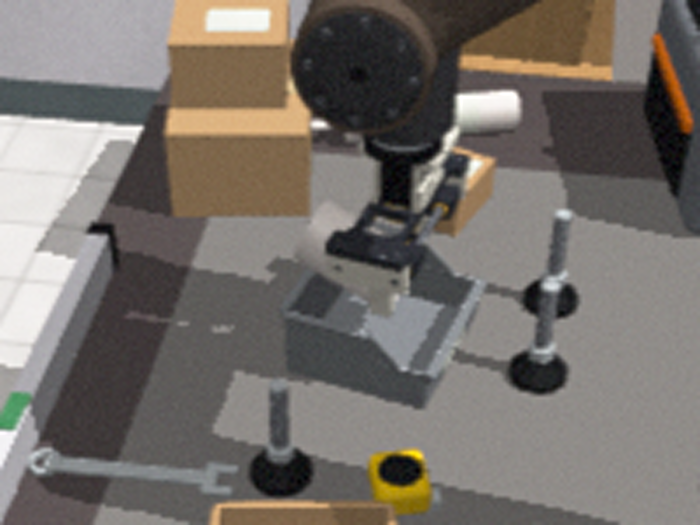

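{"fn": "step_arm", "kwargs": {"motion": [[0.06,0.001,0,0.006,0],[0.06,-0.015,0,0.004,0],[0.06,0.001,0,0.006,0],[0.06,-0.015,0,0.004,0],[0.06,0.001,0,0.006,0]]}}

```text
time_s: 9.22
tcp_pos: [0.5811, -0.2089, 0.0866]
eef_rot: [180.0, 0.1, 166.0]
contact_force: [-0.9, 0.8, -1.2]
gripper_width: 0.0659
```

```bash
python3 -c "
from bk import *
bk('s8.png')"
```

```text
[(0.77, np.int64(174)), (0.53, np.int64(976)), (0.37, np.int64(4460))]
0.01 10 z [0.081 0.131]
0.02 7 z [0.078 0.134]
0.03 9 z [0.138 0.174]
0.04 25 z [0.137 0.146]
0.05 40 z [0.129 0.152]
0.06 53 z [0.105 0.153]
0.07 23 z [0.099 0.143]
0.08 6 z [0.103 0.124]
9.32 [ 0.5782 -0.2084  0.0861] [180.  -0. 166.] F [ 0.5 -1.3 -1. ] w 0.0661 q [  -2   23  -18    0  -49 -102]
```

View pics/s8.png

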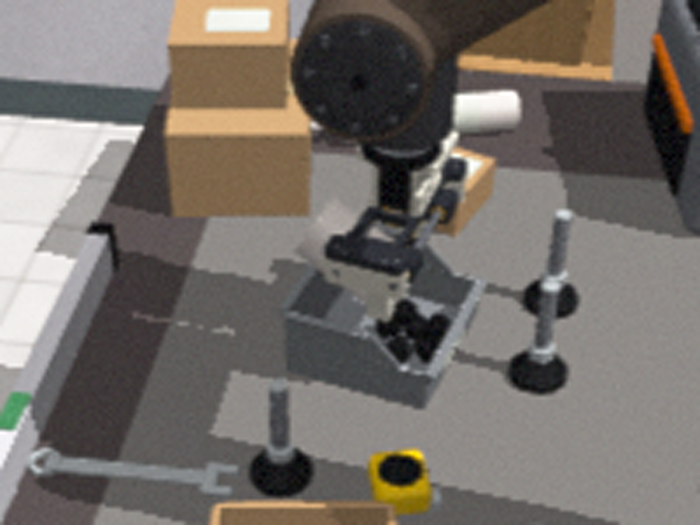

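{"fn": "step_arm", "kwargs": {"motion": [[0.06,-0.015,0,-0.004,0],[0.06,0.0,0,0,0],[0.06,-0.015,0,-0.004,0],[0.06,0.0,0,0,0],[0.06,0,0,0,0]]}}

```text
time_s: 9.95
tcp_pos: [0.5787, -0.2086, 0.0863]
eef_rot: [180.0, -0.0, 166.0]
contact_force: [0.6, 0.4, 0.1]
gripper_width: 0.066
```

{"fn": "step_arm", "kwargs": {"motion": [[0.06,-0.018,0,-0.008,0],[0.06,0.0,0,0,0],[0.06,-0.018,0,-0.01,0],[0.06,0,0,-0.01,0],[0.06,0,0,-0.01,0]]}}

```text
time_s: 10.58
tcp_pos: [0.579, -0.2087, 0.0969]
eef_rot: [180.0, 0.0, 166.0]
contact_force: [0.0, 0.4, -0.7]
gripper_width: 0.0664
```

```bash
python3 -c "
from bk import *
bk('s9.png')"
```

```text
[(0.51, np.int64(154))]
0.01 9 z [0.086 0.141]
0.03 4 z [0.149 0.153]
0.04 23 z [0.149 0.16 ]
0.05 46 z [0.122 0.163]
0.06 45 z [0.111 0.162]
0.07 19 z [0.117 0.147]
0.08 5 z [0.112 0.133]
10.68 [ 0.5798 -0.2089  0.097 ] [-1.80e+02  1.00e-01  1.66e+02] F [ 0.2 -0.  -0.4] w 0.066 q [  -2   23  -18    0  -50 -102]
```

View pics/s9.png

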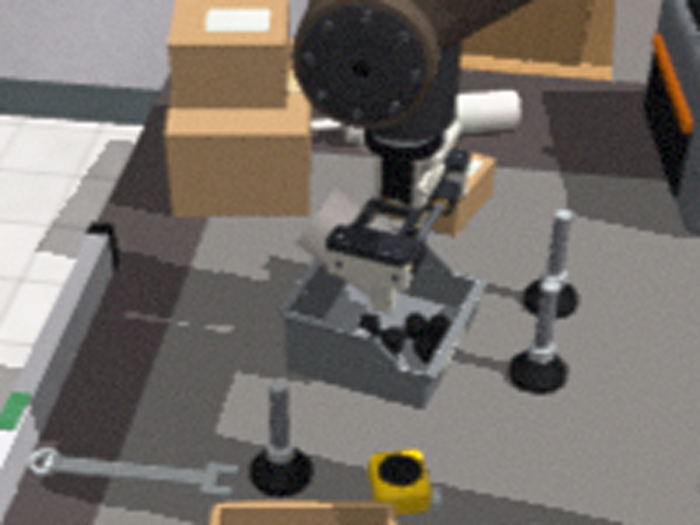

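{"fn": "step_arm", "kwargs": {"motion": [[0.06,0,0,-0.03,0],[0.06,0,0,-0.07,0],[0.06,0,0,-0.11,0],[0.06,0,0,-0.15,0],[0.06,0,0,-0.15,0]]}}

```text
time_s: 11.3
tcp_pos: [0.5815, -0.2093, 0.2508]
eef_rot: [180.0, 0.4, 166.0]
contact_force: [-0.3, 0.2, -1.6]
gripper_width: 0.0662
```

```bash
python3 -c "
from bk import *
bk('s10.png')
c=capture('side');save(c,'s10.png',(180,40,480,240),2.6)
c=capture('top');save(c,'t10.png',(280,100,520,300),2.6)"
```

```text
[(0.7, np.int64(177))]
0.01 6 z [0.242 0.255]
0.02 14 z [0.241 0.259]
0.03 9 z [0.245 0.256]
0.04 11 z [0.253 0.311]
0.05 31 z [0.302 0.318]
0.06 69 z [0.268 0.319]
0.07 32 z [0.272 0.306]
0.08 5 z [0.272 0.288]
11.4 [ 0.5794 -0.2087  0.2468] [180.   0. 166.] F [-0.6 -0.7 -1.5] w 0.0663 q [  -2   15   -7    0  -68 -102]
```

View pics/s10.png

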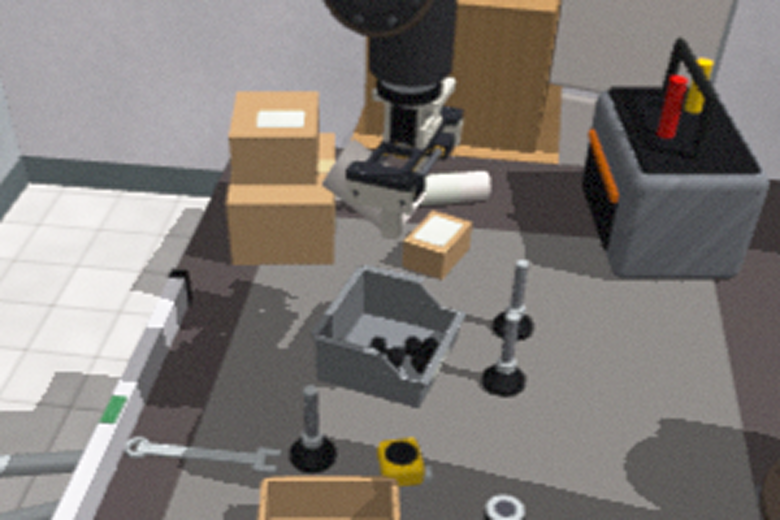

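View pics/t10.png

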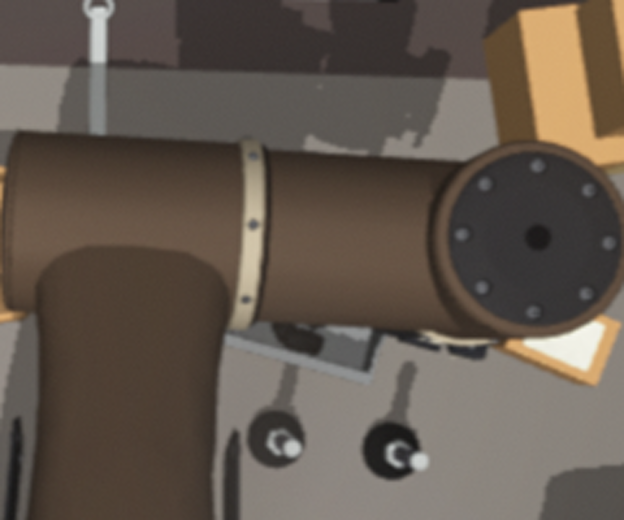

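```bash
python3 -c "
from h import *
go(.430,-.030,.22,-14)"
```

```text
11.5 [ 0.5786 -0.2086  0.2454] [-1.80e+02 -1.00e-01  1.66e+02] F [-0.   0.4 -1.3] w 0.0659 q [  -2   15   -7    0  -68 -102]
dx 0.1875 dy 0.1373 dz 0.0254 turn -0.0002
```

{"fn": "step_arm", "kwargs": {"motion": [[0.06,0.035,0.025,0,0],[0.06,0.08,0.06,0,0],[0.06,0.13,0.095,0,0],[0.06,0.17,0.125,0,0],[0.06,0.187,0.137,0.02,0]]}}

```text
time_s: 12.12
tcp_pos: [0.4298, -0.0292, 0.227]
eef_rot: [179.9, 0.1, 166.1]
contact_force: [0.7, 0.5, -1.7]
gripper_width: 0.0665
```

{"fn": "step_arm", "kwargs": {"motion": [[0.06,0,0,0.03,0],[0.06,0,0,0.06,0],[0.06,0,0,0.09,0],[0.06,0,0,0.1,0],[0.06,0,0,0.1,0]]}}

```text
time_s: 12.75
tcp_pos: [0.4305, -0.0308, 0.1262]
eef_rot: [-179.9, -0.1, 166.0]
contact_force: [0.0, 0.3, -1.4]
gripper_width: 0.0659
```

```bash
python3 -c "
from h import *
st()
c=capture('side');save(c,'s11.png',(220,80,460,280),2.6)"
```

```text
12.75 [ 0.4305 -0.0308  0.1262] [-1.799e+02 -1.000e-01  1.660e+02] F [ 0.   0.3 -1.4] w 0.0659 q [  22    4  -38    0  -48 -126]
```

View pics/s11.png

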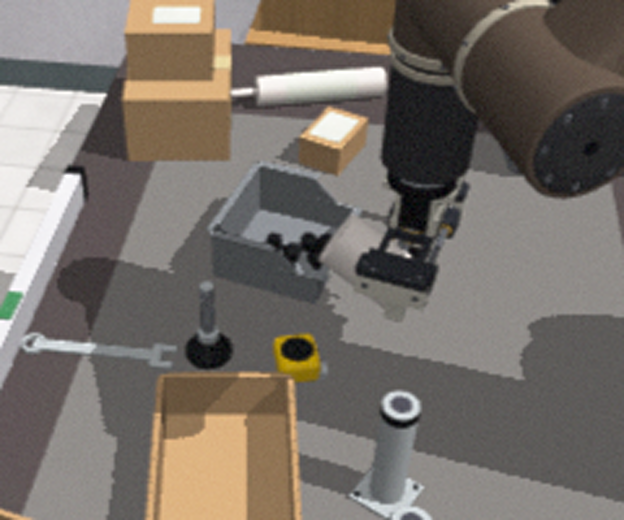

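Beaker still tilted, bottom pointing at px (340,240). I'll slacken the grip so it swings down upright.

{"fn": "step_arm", "kwargs": {"motion": [[0.06,0,0,0,0],[0.06,0,0,0,0],[0.06,0,0,0,0],[0.06,0,0,0,0]], "newtons": 6}}

```text
time_s: 13.3
tcp_pos: [0.4308, -0.0305, 0.1269]
eef_rot: [180.0, 0.0, 166.0]
contact_force: [-0.2, 1.2, -0.9]
gripper_width: 0.0664
```

```bash
python3 -c "
from h import *
st()
c=capture('side');save(c,'s12.png',(220,80,460,280),2.6)"
```

```text
13.3 [ 0.4308 -0.0305  0.1269] [180.   0. 166.] F [-0.2  1.2 -0.9] w 0.0664 q [  22    4  -38    0  -48 -126]
```

View pics/s12.png

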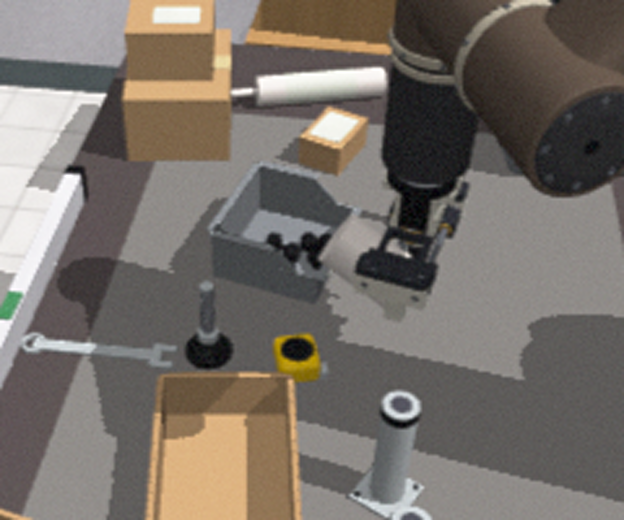

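{"fn": "step_arm", "kwargs": {"motion": [[0.06,0,0,0,0],[0.06,0,0,0,0],[0.06,0,0,0,0],[0.06,0,0,0,0]], "newtons": 3}}

```text
time_s: 13.85
tcp_pos: [0.4306, -0.0306, 0.1266]
eef_rot: [-180.0, -0.0, 166.0]
contact_force: [-0.7, 0.1, -2.2]
gripper_width: 0.0663
```

```bash
python3 -c "
from h import *
st()
c=capture('side');save(c,'s13.png',(220,80,460,280),2.6)"
```

```text
13.85 [ 0.4306 -0.0306  0.1266] [-180.   -0.  166.] F [-0.7  0.1 -2.2] w 0.0663 q [  22    4  -38    0  -48 -126]
```

View pics/s13.png

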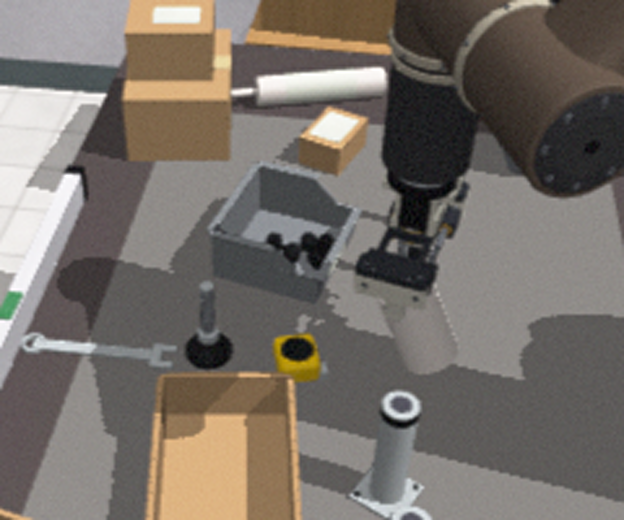

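{"fn": "step_arm", "kwargs": {"motion": [[0.06,0,0,0,0],[0.06,0,0,0,0],[0.06,0,0,0,0],[0.06,0,0,0,0]]}}

```text
time_s: 14.4
tcp_pos: [0.4308, -0.0306, 0.1267]
eef_rot: [-180.0, 0.0, 166.0]
contact_force: [-0.3, 1.0, -1.0]
gripper_width: 0.0661
```

```bash
python3 -c "
from h import *
st()
c=capture('side');save(c,'s14.png',(220,80,460,280),2.6)"
```

```text
14.4 [ 0.4308 -0.0306  0.1267] [-180.    0.  166.] F [-0.3  1.  -1. ] w 0.0661 q [  22    4  -38    0  -48 -126]
```

View pics/s14.png

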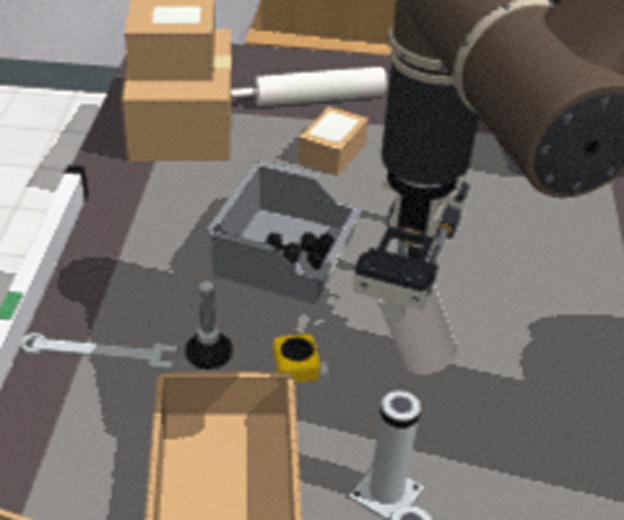

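{"fn": "step_arm", "kwargs": {"motion": [[0.06,-0.025,0,0,0],[0.06,-0.05,0,0.005,0],[0.06,-0.05,0,0.014,0],[0.06,-0.05,0,0.018,0],[0.06,-0.05,0,0.018,0]]}}

```text
time_s: 15.08
tcp_pos: [0.4784, -0.0426, 0.1084]
eef_rot: [-180.0, -0.1, 166.0]
contact_force: [-0.3, -0.0, -0.9]
gripper_width: 0.0664
```

{"fn": "step_arm", "kwargs": {"motion": [[0.06,0.01,0,0,0],[0.06,0.02,0,0,0],[0.06,0.03,0,0.001,0],[0.06,0.04,0,0.002,0],[0.06,0.045,0,0.002,0]]}}

```text
time_s: 15.7
tcp_pos: [0.4348, -0.0316, 0.1067]
eef_rot: [180.0, -0.0, 166.0]
contact_force: [-0.0, 0.2, -0.3]
gripper_width: 0.0662
```

```bash
python3 -c "
from h import *
st()
c=capture('side');save(c,'s15.png',(220,80,460,280),2.6)"
```

```text
15.7 [ 0.4348 -0.0316  0.1067] [180.  -0. 166.] F [-0.   0.2 -0.3] w 0.0662 q [  22    6  -39    0  -44 -126]
```

View pics/s15.png

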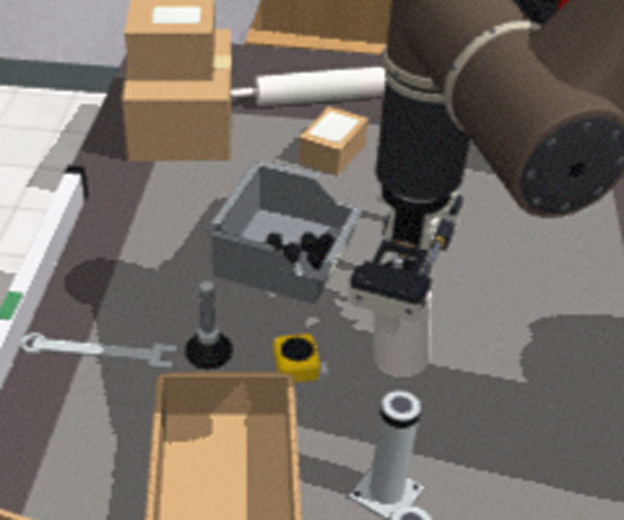

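{"fn": "step_arm", "kwargs": {"motion": [[0.0876,0,0,0,0],[0.0876,0,0,0,0],[0.0876,0,0,-0.03,0],[0.0876,0,0,-0.1,0],[0.0876,0,0,-0.15,0]]}}

```text
time_s: 16.38
tcp_pos: [0.4356, -0.032, 0.2587]
eef_rot: [-180.0, -0.0, 166.0]
contact_force: [1.1, 0.8, 0.6]
gripper_width: 0.0876
```

```bash
python3 -c "
from h import *
st()
c=capture('side');save(c,'s16.png',(220,80,460,280),2.6)
S=cloud(c);p,q=rect(S,(.43,-.033),.055,.1,.125);print(len(p),circ(p),q,np.percentile(p[:,2],[5,50,95]))
print([(np.round(d['location'],3),round(d['p'],2)) for d in spotter.tip_of('side','beaker')])
c=capture('top');save(c,'t16.png',(280,100,520,300),2.6)"
```

```text
16.38 [ 0.4356 -0.032   0.2587] [-180.   -0.  166.] F [1.1 0.8 0.6] w 0.0876 q [  22   -3  -26    0  -67 -126]
121 (array([ 0.41907513, -0.02570544]), np.float64(0.032171726763322375)) ((419.6500244140625, -26.515460968017578), (66.22297668457031, 67.65499114990234), 1.207533359527588) [0.10075267 0.10620821 0.11003564]
[(array([ 0.418, -0.027, -0.001]), 0.56)]
```

View pics/s16.png

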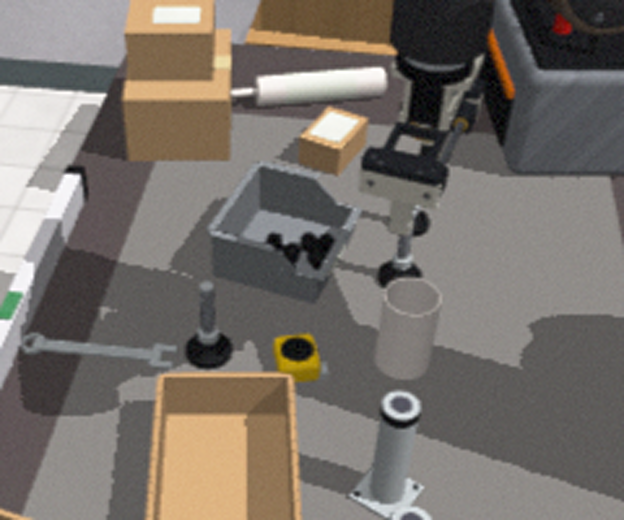

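View pics/t16.png

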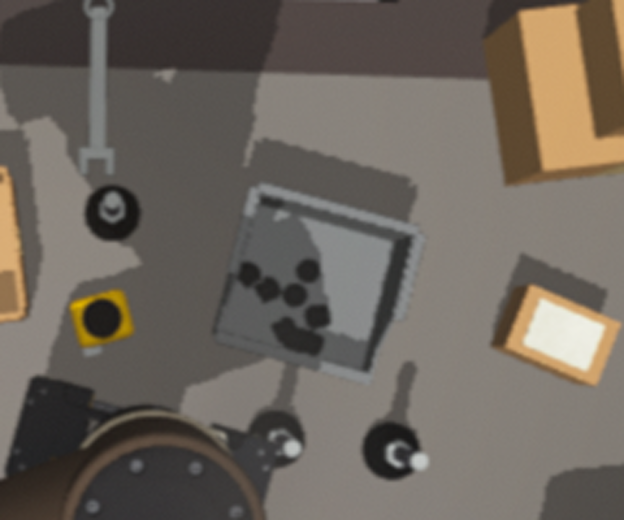

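```bash
python3 -c "
from h import *
go(.4205,-.0285,.097,-14)"
```

```text
16.52 [ 0.4374 -0.0314  0.2599] [179.8   0.3 166. ] F [ 0.4 -0.4 -1. ] w 0.0873 q [  22   -3  -26    0  -67 -126]
dx 0.0171 dy -0.0013 dz 0.1629 turn -0.0001
```

{"fn": "step_arm", "kwargs": {"motion": [[0.0876,0.016,-0.001,0.05,0],[0.0876,0.016,-0.001,0.11,0],[0.0876,0.016,-0.001,0.15,0],[0.0876,0.016,-0.001,0.162,0],[0.0876,0.016,-0.001,0.162,0]]}}

```text
time_s: 17.15
tcp_pos: [0.4198, -0.029, 0.0944]
eef_rot: [-179.9, -0.1, 166.0]
contact_force: [-0.5, -0.4, 0.4]
gripper_width: 0.088
```

{"fn": "step_arm", "kwargs": {"motion": [[0.06,0,0,0,0],[0.06,0,0,0,0],[0.06,0,0,0,0],[0.06,0,0,0,0],[0.06,0,0,0,0]], "newtons": 25}}

```text
time_s: 17.77
tcp_pos: [0.4206, -0.0286, 0.0956]
eef_rot: [180.0, 0.1, 166.0]
contact_force: [-1.1, 0.9, 6.8]
gripper_width: 0.066
```

{"fn": "step_arm", "kwargs": {"motion": [[0.06,0,0,-0.03,0],[0.06,0,0,-0.07,0],[0.06,0,0,-0.11,0],[0.06,0,0,-0.14,0],[0.06,0,0,-0.14,0]]}}

```text
time_s: 18.4
tcp_pos: [0.4209, -0.0286, 0.237]
eef_rot: [179.8, 0.2, 166.0]
contact_force: [-0.2, 0.4, -1.7]
gripper_width: 0.0661
```

```bash
python3 -c "
from h import *
go(.5825,.127,.24,9)
c=capture('side');save(c,'s17.png',(220,80,460,280),2.6)"
```

```text
18.4 [ 0.4209 -0.0286  0.237 ] [179.8   0.2 166. ] F [-0.2  0.4 -1.7] w 0.0661 q [  23   -4  -30    0  -64 -127]
dx -0.1192 dy 0.1900 dz -0.0030 turn -0.4013
```

View pics/s17.png

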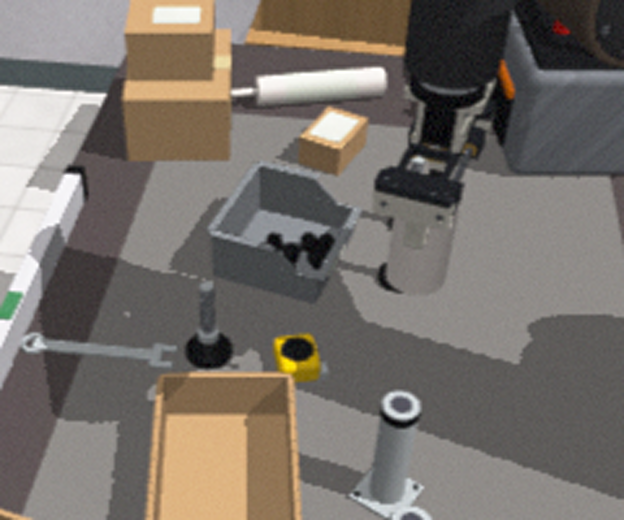

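{"fn": "step_arm", "kwargs": {"motion": [[0.06,-0.025,0.035,0,-0.1],[0.06,-0.055,0.085,0,-0.2],[0.06,-0.085,0.13,0,-0.3],[0.06,-0.11,0.17,0,-0.4],[0.06,-0.1192,0.19,0,-0.4013]]}}

```text
time_s: 19.08
tcp_pos: [0.5821, 0.1279, 0.2322]
eef_rot: [-179.9, -0.2, -171.0]
contact_force: [-0.4, -0.8, -0.5]
gripper_width: 0.066
```

{"fn": "step_arm", "kwargs": {"motion": [[0.06,0,0,0,0],[0.06,0,0,0,0]]}}

```text
time_s: 19.32
tcp_pos: [0.5805, 0.126, 0.2339]
eef_rot: [-180.0, -0.1, -171.1]
contact_force: [-0.0, -0.1, -0.8]
gripper_width: 0.0658
```

```bash
python3 -c "
from h import *
go(.5825,.127,.103,9)
c=capture('side');save(c,'s18.png',(200,160,440,360),2.6)"
```

```text
19.32 [0.5805 0.126  0.2339] [-1.800e+02 -1.000e-01 -1.711e+02] F [-0.  -0.1 -0.8] w 0.0658 q [  31   13  -11    0  -66 -112]
dx -0.0021 dy 0.0006 dz 0.1309 turn -0.0011
```

View pics/s18.png

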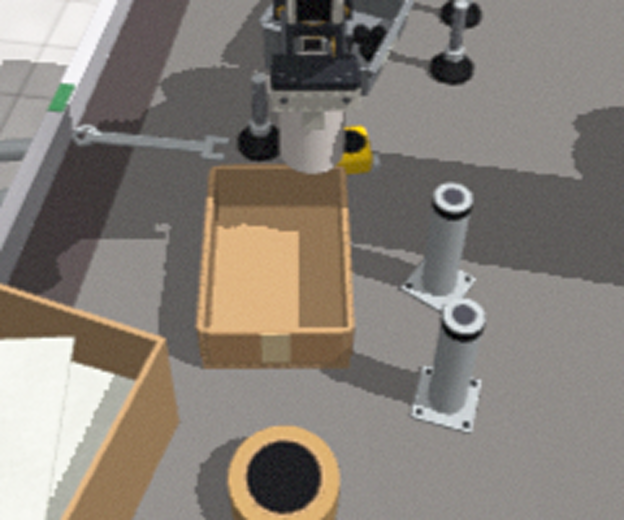

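{"fn": "step_arm", "kwargs": {"motion": [[0.06,-0.002,0.0006,0.04,0],[0.06,-0.002,0.0006,0.08,0],[0.06,-0.002,0.0006,0.11,0],[0.06,-0.002,0.0006,0.125,0],[0.06,-0.002,0.0006,0.131,0]]}}

```text
time_s: 20.0
tcp_pos: [0.5831, 0.1271, 0.1037]
eef_rot: [-180.0, -0.0, -171.0]
contact_force: [0.6, -0.2, -0.9]
gripper_width: 0.066
```

```bash
python3 -c "
from h import *
go(.5825,.127,.10,9)"
```

```text
20.0 [0.5831 0.1271 0.1037] [-180.   -0. -171.] F [ 0.6 -0.2 -0.9] w 0.066 q [  31   21  -20    0  -50 -112]
dx 0.0006 dy 0.0000 dz 0.0037 turn -0.0006
```

{"fn": "step_arm", "kwargs": {"motion": [[0.06,0,0,0.003,0],[0.0876,0,0,0.003,0],[0.0876,0,0,0.003,0],[0.0876,0,0,-0.05,0],[0.0876,0,0,-0.11,0]]}}

```text
time_s: 20.62
tcp_pos: [0.5829, 0.1273, 0.2147]
eef_rot: [-180.0, -0.1, -171.0]
contact_force: [0.9, 0.6, 0.2]
gripper_width: 0.0875
```

{"fn": "step_arm", "kwargs": {"motion": [[0.0876,0.02,0.0,-0.05,0],[0.0876,0.06,-0.05,-0.09,0],[0.0876,0.09,-0.1,-0.11,0],[0.0876,0.1,-0.13,-0.11,0]]}}

```text
time_s: 21.12
tcp_pos: [0.5043, -0.0179, 0.3268]
eef_rot: [180.0, 0.3, -171.0]
contact_force: [0.7, 1.0, -0.4]
gripper_width: 0.0878
```

```bash
python3 -c "
from h import *
st()
c=capture('side');save(c,'s19.png',(160,100,440,300),2.6);S=cloud(c)
p,q=rect(S,(.5825,.127),.055,.1,.12);print(len(p),circ(p))
print('carton',rect(S,(.608,.2),.14,.060,.080)[1]); 
for l in('beaker','foot1','plug1'):print(l,[(np.round(d['location'],3),round(d['p'],2)) for d in spotter.tip_of('side',l)])
c=capture('top');save(c,'t19.png',(180,100,460,300),2.6);W=cloud(c)
p,q=rect(W,(.5825,.127),.055,.1,.12);print(len(p),circ(p))
for l in('beaker','foot1','plug1'):print(l,[(np.round(d['location'],3),round(d['p'],2)) for d in spotter.tip_of('top',l)])
"
```

```text
21.12 [ 0.5043 -0.0179  0.3268] [ 180.     0.3 -171. ] F [ 0.7  1.  -0.4] w 0.0878 q [  20    1  -13    0  -75 -101]
186 (array([0.58172007, 0.13004472]), np.float64(0.03219566203662215))
carton ((605.1024780273438, 202.0494384765625), (155.6001739501953, 229.70077514648438), 8.89466667175293)
beaker [(array([0.586, 0.128, 0.003]), 0.77)]
foot1 [(array([ 0.432, -0.185,  0.002]), 0.86), (array([ 0.661, -0.002,  0.004]), 0.68), (array([ 0.802,  0.014, -0.001]), 0.26)]
plug1 [(array([ 0.539, -0.18 ,  0.019]), 0.58), (array([ 0.562, -0.233,  0.019]), 0.55), (array([ 0.529, -0.186,  0.036]), 0.51), (array([ 0.583, -0.199,  0.008]), 0.48), (array([ 0.609, -0.212,  0.03 ]), 0.41)]
131 (array([0.58390996, 0.12704387]), np.float64(0.03208760244844551))
beaker []
foot1 [(array([ 0.43 , -0.183, -0.001]), 0.81), (array([ 0.663, -0.001, -0.001]), 0.78), (array([ 0.421, -0.302,  0.001]), 0.61)]
plug1 [(array([ 0.526, -0.224,  0.015]), 0.62), (array([ 0.597, -0.146,  0.018]), 0.58), (array([ 0.527, -0.189,  0.035]), 0.57), (array([ 0.538, -0.18 ,  0.014]), 0.51), (array([ 0.563, -0.232,  0.015]), 0.46), (array([ 0.607, -0.21 ,  0.03 ]), 0.44), (array([ 0.584, -0.16 ,  0.017]), 0.4), (array([ 0.585, -0.202,  0.003]), 0.37)]
```

View pics/s19.png

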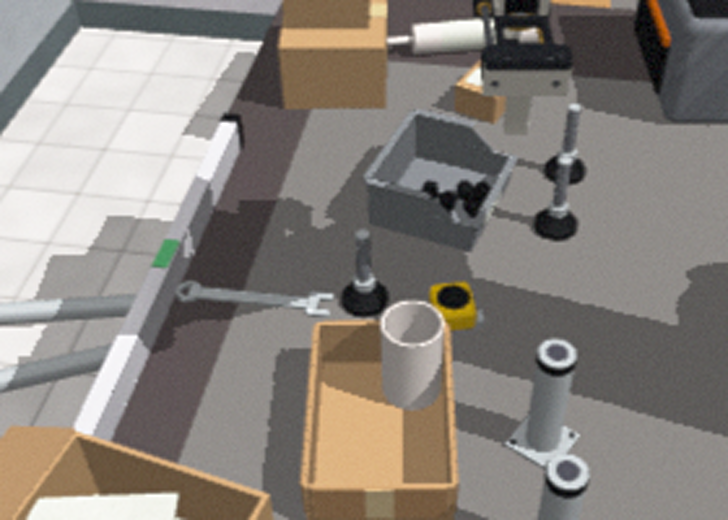

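View pics/t19.png

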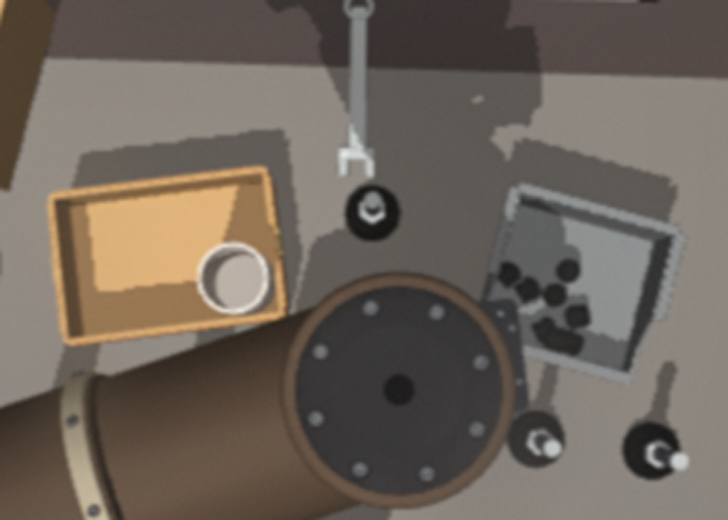

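```bash
python3 -c "
from h import *
go(.661,-.0015,.2,9)"
```

```text
21.52 [ 0.5051 -0.0158  0.3234] [-180.   -0. -171.] F [0.  0.2 0.3] w 0.0877 q [  21    2  -13    0  -75 -101]
dx -0.1562 dy -0.0104 dz 0.1234 turn 0.0007
```

{"fn": "step_arm", "kwargs": {"motion": [[0.06,-0.055,-0.004,0.02,0],[0.06,-0.11,-0.008,0.06,0],[0.06,-0.156,-0.0104,0.1,0],[0.06,-0.1562,-0.0104,0.123,0],[0.06,-0.1562,-0.0104,0.123,0]]}}

```text
time_s: 22.15
tcp_pos: [0.6598, -0.0018, 0.1969]
eef_rot: [-180.0, -0.4, -171.0]
contact_force: [-0.3, 0.7, 0.3]
gripper_width: 0.06
```

```bash
python3 -c "
from h import *
go(.661,-.0015,.102,9)
c=capture('side');print([(np.round(d['location'],3),round(d['p'],2)) for d in spotter.tip_of('side','foot1')])"
```

```text
22.15 [ 0.6598 -0.0018  0.1969] [-180.    -0.4 -171. ] F [-0.3  0.7  0.3] w 0.06 q [ 17  21  -5   0 -64 -98]
dx -0.0012 dy 0.0001 dz 0.0949 turn 0.0005
[(array([ 0.661, -0.004, -0.002]), 0.84), (array([ 0.422, -0.308,  0.002]), 0.72), (array([ 0.432, -0.185, -0.001]), 0.64)]
```

{"fn": "step_arm", "kwargs": {"motion": [[0.06,-0.001,0,0.05,0],[0.06,-0.001,0,0.085,0],[0.06,-0.001,0,0.095,0],[0.0,-0.001,0,0.095,0],[0.0,-0.001,0,0.095,0]], "newtons": 40}}

```text
time_s: 22.88
tcp_pos: [0.6631, -0.0019, 0.1082]
eef_rot: [180.0, 0.2, -171.0]
contact_force: [0.6, -0.1, 0.2]
gripper_width: 0.0452
```

{"fn": "step_arm", "kwargs": {"motion": [[0,0,0,0,0],[0,0,0,0,0],[0,0,0,0,0]]}}

```text
time_s: 23.25
tcp_pos: [0.6619, -0.0023, 0.1061]
eef_rot: [-180.0, 0.0, -171.0]
contact_force: [0.1, -2.7, -0.8]
gripper_width: 0.0156
```

```bash
python3 -c "
from h import *
st()
c=capture('side');save(c,'s20.png',(160,100,440,300),2.6)"
```

```text
23.25 [ 0.6619 -0.0023  0.1061] [-180.    0. -171.] F [ 0.1 -2.7 -0.8] w 0.0156 q [ 17  26 -11   0 -53 -98]
```

View pics/s20.png

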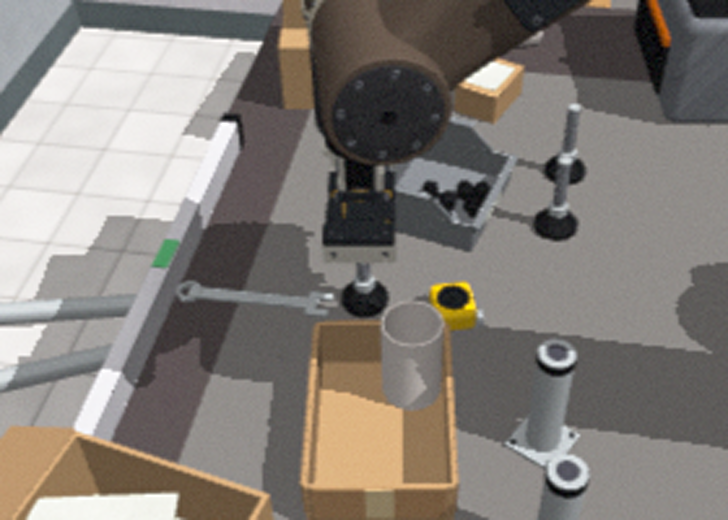

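{"fn": "step_arm", "kwargs": {"motion": [[0,0,0,-0.02,0],[0,0,0,-0.06,0],[0,0,0,-0.1,0],[0,0,0,-0.13,0],[0,0,0,-0.13,0]]}}

```text
time_s: 23.92
tcp_pos: [0.6629, -0.002, 0.2382]
eef_rot: [180.0, 0.3, -171.0]
contact_force: [-0.3, -1.0, -2.0]
gripper_width: 0.0152
```

```bash
python3 -c "
from h import *
go(.6527,.137,.235,9)"
```

```text
23.93 [ 0.6629 -0.002   0.2382] [ 180.     0.3 -171. ] F [-0.3 -1.  -2. ] w 0.0152 q [ 17  20  -2   0 -68 -98]
dx -0.0117 dy 0.1389 dz 0.0032 turn -0.0001
```

{"fn": "step_arm", "kwargs": {"motion": [[0,-0.004,0.045,0,0],[0,-0.008,0.09,0,0],[0,-0.0117,0.13,0,0],[0,-0.0117,0.139,0,0],[0,-0.0117,0.139,0,0]]}}

```text
time_s: 24.55
tcp_pos: [0.6509, 0.1372, 0.2342]
eef_rot: [-180.0, -0.1, -171.0]
contact_force: [0.1, -0.4, -2.3]
gripper_width: 0.015
```

```bash
python3 -c "
from h import *
go(.6527,.137,.112,9)
c=capture('side');save(c,'s21.png',(160,100,440,300),2.6)"
```

```text
24.55 [0.6509 0.1372 0.2342] [-1.80e+02 -1.00e-01 -1.71e+02] F [ 0.1 -0.4 -2.3] w 0.015 q [  29   20   -1    0  -69 -110]
dx -0.0017 dy -0.0005 dz 0.1222 turn 0.0008
```

View pics/s21.png

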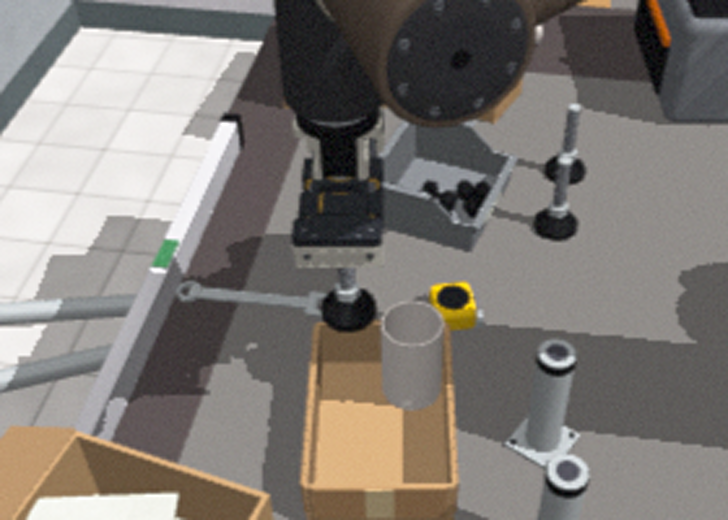

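{"fn": "step_arm", "kwargs": {"motion": [[0,-0.0015,-0.0005,0.04,0],[0,-0.0015,-0.0005,0.08,0],[0,-0.0015,-0.0005,0.11,0],[0,-0.0015,-0.0005,0.12,0],[0,-0.0015,-0.0005,0.122,0]]}}

```text
time_s: 25.22
tcp_pos: [0.6534, 0.1358, 0.1137]
eef_rot: [-180.0, -0.0, -171.1]
contact_force: [-0.4, 0.5, -1.2]
gripper_width: 0.0151
```

```bash
python3 -c "
from h import *
go(.6527,.137,.109,9)"
```

```text
25.23 [0.6534 0.1358 0.1137] [-180.    -0.  -171.1] F [-0.4  0.5 -1.2] w 0.0151 q [  28   26  -10    0  -55 -110]
dx 0.0005 dy 0.0013 dz 0.0047 turn -0.0010
```

{"fn": "step_arm", "kwargs": {"motion": [[0,0.0005,0.001,0.003,0],[0.05,0.0005,0.001,0.003,0],[0.05,0.0005,0.001,0.003,0],[0.05,0.0005,0.001,-0.05,0],[0.05,0,0,-0.11,0]]}}

```text
time_s: 25.85
tcp_pos: [0.6528, 0.1366, 0.2248]
eef_rot: [-180.0, -0.1, -171.0]
contact_force: [1.1, 1.2, 0.5]
gripper_width: 0.0478
```

{"fn": "step_arm", "kwargs": {"motion": [[0.06,0.05,-0.03,-0.03,0],[0.06,0.1,-0.07,-0.05,0],[0.06,0.13,-0.12,-0.05,0],[0.06,0.15,-0.18,-0.05,0],[0.06,0.16,-0.24,-0.05,0]]}}

```text
time_s: 26.48
tcp_pos: [0.532, -0.1252, 0.2756]
eef_rot: [-180.0, 0.2, -170.9]
contact_force: [2.4, 0.7, 0.1]
gripper_width: 0.0599
```

```bash
python3 -c "
from h import *
st()
c=capture('side');save(c,'s22.png',(160,100,440,300),2.6)
for l in('foot1','beaker'): print([(np.round(d['location'],3),round(d['p'],2)) for d in spotter.tip_of('side',l)])
S=cloud(c)
for f in[(.42,-.302),(.43,-.184),(.653,.137)]:
    p,q=rect(S,f,.05,.08,.13); print('foot',len(p),q[0],q[1],p[:,2].max())
go(.430,-.183,.2,-14)
"
```

```text
26.48 [ 0.532  -0.1252  0.2756] [-180.     0.2 -170.9] F [2.4 0.7 0.1] w 0.0599 q [  7   7 -13   0 -69 -88]
[(array([0.652, 0.136, 0.005]), 0.89), (array([ 0.43 , -0.187,  0.002]), 0.65), (array([ 0.419, -0.309, -0.002]), 0.48)]
[]
foot 46 (418.75689697265625, -299.2691345214844) (16.701173782348633, 18.292177200317383) 0.11386728299045024
foot 50 (427.9508056640625, -180.44174194335938) (19.227277755737305, 15.646177291870117) 0.1145411211480557
foot 108 (634.189208984375, 133.7596893310547) (50.17802047729492, 39.13236618041992) 0.12108183956744945
26.62 [ 0.5323 -0.1265  0.2746] [-1.800e+02  1.000e-01 -1.713e+02] F [0.6 0.3 0.4] w 0.0603 q [  7   7 -13   0 -69 -88]
dx 0.1097 dy -0.0403 dz 0.0746 turn 0.3969
```

View pics/s22.png

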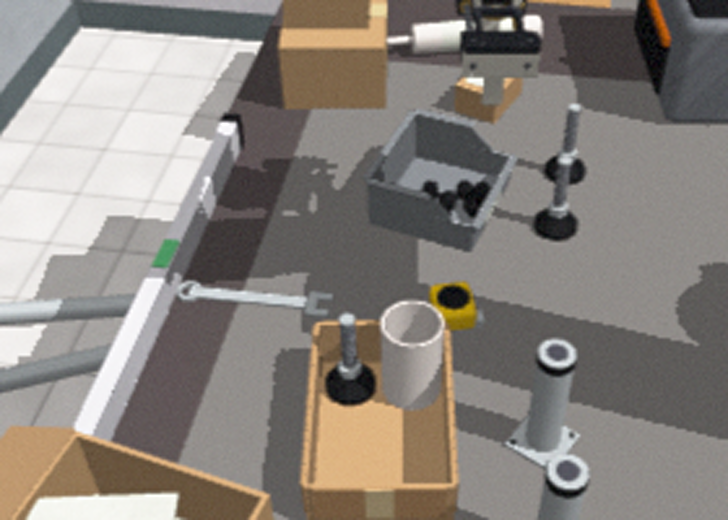

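```bash
python3 -c "
from h import *
go(.429,-.182,.2,9)
"
```

```text
26.62 [ 0.5323 -0.1265  0.2746] [-1.800e+02  1.000e-01 -1.713e+02] F [0.6 0.3 0.4] w 0.0603 q [  7   7 -13   0 -69 -88]
dx 0.1105 dy -0.0392 dz 0.0746 turn -0.0045
```

{"fn": "step_arm", "kwargs": {"motion": [[0.06,0.05,-0.02,0.02,0],[0.06,0.09,-0.035,0.05,0],[0.06,0.1105,-0.039,0.07,-0.0045],[0.06,0.1105,-0.039,0.0745,-0.0045],[0.06,0.1105,-0.039,0.0745,-0.0045]]}}

```text
time_s: 27.25
tcp_pos: [0.4308, -0.179, 0.1999]
eef_rot: [-180.0, 0.1, -170.7]
contact_force: [-0.8, 0.5, 0.7]
gripper_width: 0.06
```

```bash
python3 -c "
from h import *
c=capture('side');save(c,'s23.png',(260,60,460,210),3)
go(.429,-.182,.105,9)
"
```

```text
27.3 [ 0.4311 -0.179   0.2001] [-1.800e+02  1.000e-01 -1.707e+02] F [0.2 0.2 0.1] w 0.0598 q [  2   3 -29   0 -59 -82]
dx 0.0026 dy -0.0026 dz 0.0951 turn 0.0056
```

View pics/s23.png

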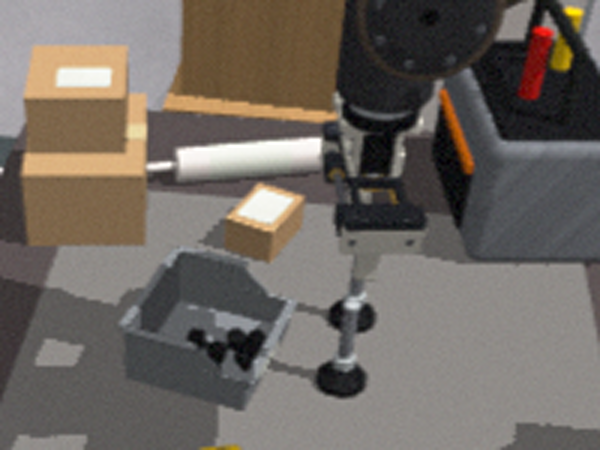

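{"fn": "step_arm", "kwargs": {"motion": [[0.06,0.002,-0.0026,0.05,0],[0.06,0.002,-0.0026,0.085,0],[0.06,0.002,-0.0026,0.094,0],[0.06,0.002,-0.0026,0.094,0],[0.0,0.002,-0.0026,0.094,0]]}}

```text
time_s: 27.92
tcp_pos: [0.4294, -0.1824, 0.1066]
eef_rot: [-180.0, 0.1, -170.7]
contact_force: [0.1, 0.5, 0.7]
gripper_width: 0.0547
```

{"fn": "step_arm", "kwargs": {"motion": [[0,0,0,0,0],[0,0,0,0,0],[0,0,0,0,0],[0,0,0,0,0]]}}

```text
time_s: 28.42
tcp_pos: [0.4281, -0.1825, 0.1053]
eef_rot: [-180.0, 0.0, -170.8]
contact_force: [-0.0, -1.0, 2.0]
gripper_width: 0.0156
```

{"fn": "step_arm", "kwargs": {"motion": [[0,0,0,-0.02,0],[0,0,0,-0.06,0],[0,0,0,-0.1,0],[0,0,0,-0.14,0],[0,0,0,-0.15,0]]}}

```text
time_s: 29.05
tcp_pos: [0.429, -0.1826, 0.2576]
eef_rot: [-179.9, 0.2, -170.7]
contact_force: [0.1, -0.2, -3.0]
gripper_width: 0.0149
```

```bash
python3 -c "
from h import *
c=capture('side');save(c,'s24.png',(260,60,460,210),3)
go(.6415,.2065,.26,9)
"
```

```text
29.1 [ 0.4288 -0.1826  0.2574] [-180.     0.2 -170.7] F [ 0.8  0.7 -0.3] w 0.015 q [  1   0 -24   0 -66 -82]
dx -0.2725 dy 0.3498 dz -0.0026 turn 0.0044
```

View pics/s24.png

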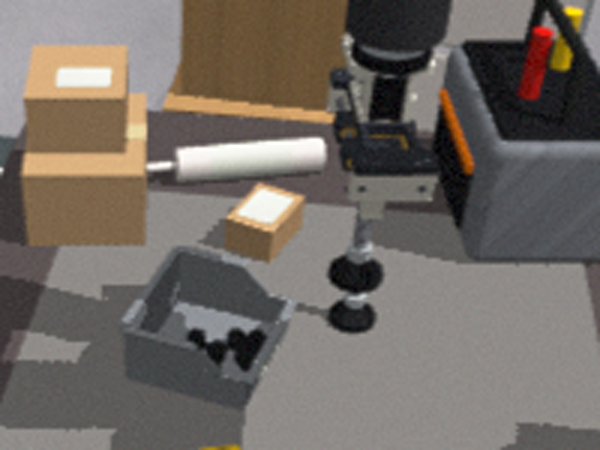

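{"fn": "step_arm", "kwargs": {"motion": [[0,-0.035,0.04,0,0],[0,-0.07,0.085,0,0],[0,-0.105,0.13,0,0],[0,-0.14,0.175,0,0],[0,-0.17,0.22,0,0]]}}

```text
time_s: 29.72
tcp_pos: [0.5605, 0.0637, 0.2532]
eef_rot: [-180.0, -0.2, -170.8]
contact_force: [0.8, -1.7, -0.9]
gripper_width: 0.015
```

{"fn": "step_arm", "kwargs": {"motion": [[0,-0.035,0.04,0,0],[0,-0.07,0.085,0,0],[0,-0.095,0.12,0,0],[0,-0.1025,0.13,0,0],[0,-0.1025,0.13,0,0]]}}

```text
time_s: 30.35
tcp_pos: [0.6402, 0.2069, 0.253]
eef_rot: [-179.9, -0.2, -170.7]
contact_force: [-0.4, -1.4, -2.1]
gripper_width: 0.015
```

```bash
python3 -c "
from h import *
c=capture('side');save(c,'s25.png',(160,100,440,300),2.6)
go(.6415,.2065,.112,9)
"
```

```text
30.4 [0.6401 0.2062 0.2537] [-1.800e+02 -1.000e-01 -1.708e+02] F [-0.6 -0.2 -1.4] w 0.0148 q [  34   20    1    0  -71 -115]
dx -0.0015 dy 0.0001 dz 0.1417 turn 0.0043
```

View pics/s25.png

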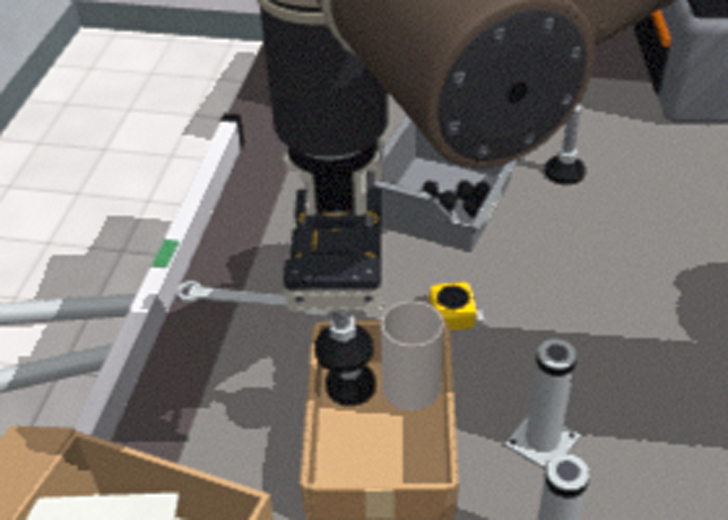

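{"fn": "step_arm", "kwargs": {"motion": [[0,-0.001,0,0.05,0],[0,-0.001,0,0.1,0],[0,-0.001,0,0.13,0],[0,-0.001,0,0.139,0],[0,-0.001,0,0.142,0]]}}

```text
time_s: 31.02
tcp_pos: [0.642, 0.2063, 0.114]
eef_rot: [-180.0, 0.0, -170.8]
contact_force: [0.4, 0.3, -0.8]
gripper_width: 0.0153
```

```bash
python3 -c "
from h import *
go(.6415,.2065,.109,9)
"
```

```text
31.02 [0.642  0.2063 0.114 ] [-180.     0.  -170.8] F [ 0.4  0.3 -0.8] w 0.0153 q [  34   26   -9    0  -55 -115]
dx 0.0005 dy 0.0003 dz 0.0050 turn 0.0038
```

{"fn": "step_arm", "kwargs": {"motion": [[0,0,0,0.004,0],[0.045,0,0,0.004,0],[0.045,0,0,0.004,0],[0.045,0,0,-0.05,0],[0.045,0,0,-0.13,0]]}}

```text
time_s: 31.65
tcp_pos: [0.6413, 0.2067, 0.2266]
eef_rot: [-179.9, -0.1, -170.7]
contact_force: [1.1, 1.0, 0.7]
gripper_width: 0.0438
```

{"fn": "step_arm", "kwargs": {"motion": [[0.06,0.04,-0.045,-0.01,0],[0.06,0.08,-0.1,-0.01,0],[0.06,0.11,-0.15,-0.01,0],[0.06,0.14,-0.2,-0.01,0],[0.06,0.16,-0.25,-0.01,0]]}}

```text
time_s: 32.28
tcp_pos: [0.523, -0.0671, 0.2369]
eef_rot: [180.0, 0.1, -170.7]
contact_force: [1.6, -0.8, -0.4]
gripper_width: 0.0601
```

```bash
python3 -c "
from h import *
c=capture('side');save(c,'s26.png',(160,100,440,300),2.6)
print([(np.round(d['location'],3),round(d['p'],2)) for d in spotter.tip_of('side','foot1')])
S=cloud(c);p,q=rect(S,(.42,-.302),.08,.08,.13); print('foot',len(p),q[0],q[1],p[:,2].max())
go(.420,-.3015,.25,9)
"
```

```text
[(array([0.646, 0.201, 0.008]), 0.88), (array([0.654, 0.135, 0.003]), 0.72), (array([ 0.421, -0.304,  0.004]), 0.66)]
foot 46 (419.4110107421875, -300.7734680175781) (16.92119598388672, 17.15226936340332) 0.11441021797745576
32.38 [ 0.5226 -0.0691  0.2368] [-1.800e+02  1.000e-01 -1.709e+02] F [ 0.4 -0.1  0.2] w 0.0602 q [ 14   7 -19   0 -64 -95]
dx 0.1379 dy -0.2134 dz -0.0132 turn 0.0010
```

View pics/s26.png

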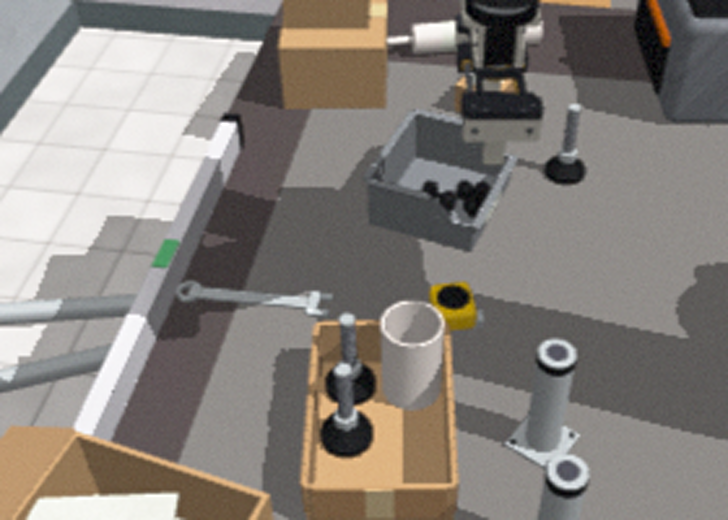

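Two feet and the beaker stand in the carton. The third foot is still near px (565,170) in this crop, so I'll fetch it next.

{"fn": "step_arm", "kwargs": {"motion": [[0.06,0.025,-0.045,0,0],[0.06,0.06,-0.1,0,0],[0.06,0.1,-0.155,0.01,0],[0.06,0.135,-0.2,0.02,0],[0.06,0.138,-0.2134,0.03,0]]}}

```text
time_s: 33.0
tcp_pos: [0.4207, -0.3004, 0.2062]
eef_rot: [-180.0, 0.1, -170.9]
contact_force: [1.1, -1.4, -0.9]
gripper_width: 0.0599
```

```bash
python3 -c "
from h import *
c=capture('side');save(c,'s27.png',(300,40,500,190),3)
print([(np.round(d['location'],3),round(d['p'],2)) for d in spotter.tip_of('side','foot1')])
c=capture('top');save(c,'t27.png',(280,150,520,330),2.6)
go(.420,-.3015,.105,9)
"
```

```text
[(array([0.643, 0.205, 0.003]), 0.72), (array([0.652, 0.136, 0.004]), 0.64), (array([ 0.421, -0.308,  0.001]), 0.49)]
33.15 [ 0.4221 -0.2986  0.2055] [ 180.    -0.  -170.8] F [ 0.6  0.6 -0.3] w 0.0596 q [-14   7 -22   0 -60 -67]
dx 0.0026 dy -0.0025 dz 0.1005 turn 0.0028
```

View pics/s27.png

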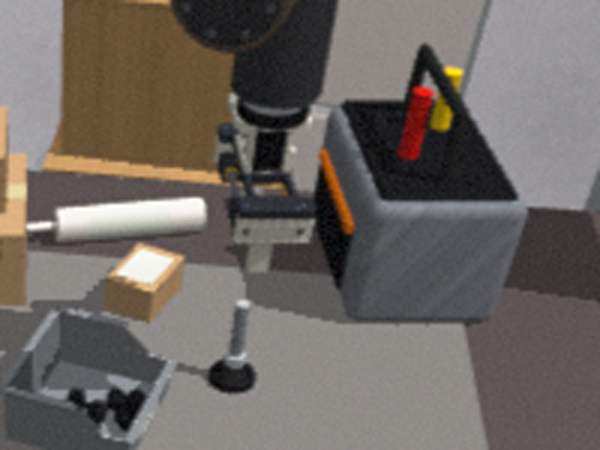

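{"fn": "step_arm", "kwargs": {"motion": [[0.06,0.002,-0.0025,0.05,0],[0.06,0.002,-0.0025,0.09,0],[0.06,0.002,-0.0025,0.1,0],[0.06,0.002,-0.0025,0.1,0],[0.0,0.002,-0.0025,0.1,0]]}}

```text
time_s: 33.78
tcp_pos: [0.4221, -0.3012, 0.1074]
eef_rot: [-179.9, 0.1, -170.7]
contact_force: [-0.0, 0.1, 0.8]
gripper_width: 0.0547
```

{"fn": "step_arm", "kwargs": {"motion": [[0,0,0,0,0],[0,0,0,0,0],[0,0,0,0,0],[0,0,0,0,0]]}}

```text
time_s: 34.28
tcp_pos: [0.4206, -0.3013, 0.1059]
eef_rot: [-180.0, 0.0, -170.8]
contact_force: [1.3, -3.2, -2.4]
gripper_width: 0.0154
```

{"fn": "step_arm", "kwargs": {"motion": [[0,0,0,-0.02,0],[0,0,0,-0.06,0],[0,0,0,-0.1,0],[0,0,0,-0.14,0],[0,0,0,-0.17,0]]}}

```text
time_s: 34.9
tcp_pos: [0.4204, -0.3011, 0.2772]
eef_rot: [-180.0, 0.0, -170.8]
contact_force: [-0.1, -0.5, -2.5]
gripper_width: 0.0152
```

```bash
python3 -c "
from h import *
c=capture('side');save(c,'s28.png',(260,60,460,210),3)
go(.57,.1965,.275,9)
"
```

```text
34.95 [ 0.4217 -0.302   0.2811] [-179.8    0.3 -170.7] F [ 2.2 -0.9  3. ] w 0.0154 q [-14   4 -16   0 -70 -67]
dx -0.2267 dy 0.4681 dz 0.0061 turn 0.0048
```

View pics/s28.png

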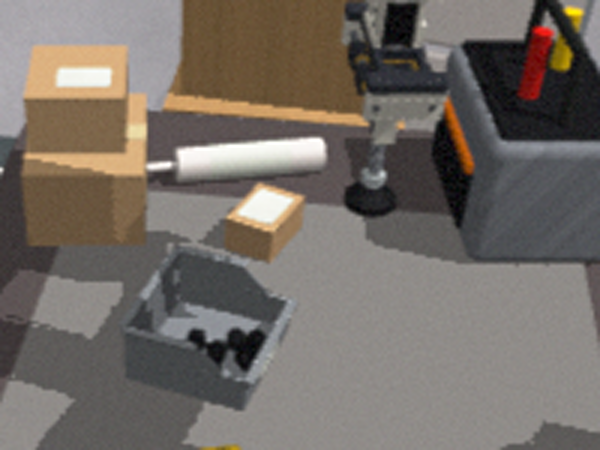

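{"fn": "step_arm", "kwargs": {"motion": [[0,-0.02,0.04,0,-0.15],[0,-0.043,0.09,0,-0.3],[0,-0.067,0.14,0,-0.45],[0,-0.092,0.19,0,-0.6],[0,-0.113,0.234,0,-0.75]]}}

```text
time_s: 35.58
tcp_pos: [0.4944, -0.0501, 0.2753]
eef_rot: [180.0, -0.0, -127.5]
contact_force: [1.7, -1.1, -2.3]
gripper_width: 0.015
```

```bash
python3 -c "
from h import *
go(.57,.198,.275,-81)
"
```

```text
35.58 [ 0.4944 -0.0501  0.2753] [ 180.    -0.  -127.5] F [ 1.7 -1.1 -2.3] w 0.015 q [ 17   2 -18   0 -69 -54]
dx -0.2429 dy 0.0909 dz 0.0003 turn -0.8112
```

{"fn": "step_arm", "kwargs": {"motion": [[0,-0.045,0.017,0,-0.17],[0,-0.1,0.037,0,-0.34],[0,-0.15,0.056,0,-0.5],[0,-0.2,0.075,0,-0.66],[0,-0.2429,0.091,0,-0.8112]]}}

```text
time_s: 36.2
tcp_pos: [0.5713, 0.1976, 0.2748]
eef_rot: [179.9, -0.0, -81.0]
contact_force: [1.0, 0.3, -1.4]
gripper_width: 0.0152
```

{"fn": "step_arm", "kwargs": {"motion": [[0,0,0,0,0],[0,0,0,0,0]]}}

```text
time_s: 36.45
tcp_pos: [0.5708, 0.1956, 0.2747]
eef_rot: [179.9, -0.0, -81.3]
contact_force: [-0.2, -0.5, -2.0]
gripper_width: 0.015
```

```bash
python3 -c "
from h import *
go(.57,.198,.113,-81)
c=capture('side');save(c,'s29.png',(160,100,440,300),2.6)
"
```

```text
36.45 [0.5708 0.1956 0.2747] [179.9  -0.  -81.3] F [-0.2 -0.5 -2. ] w 0.015 q [ 37  13  -6   0 -71 -29]
dx -0.0025 dy 0.0005 dz 0.1617 turn -0.0057
```

View pics/s29.png

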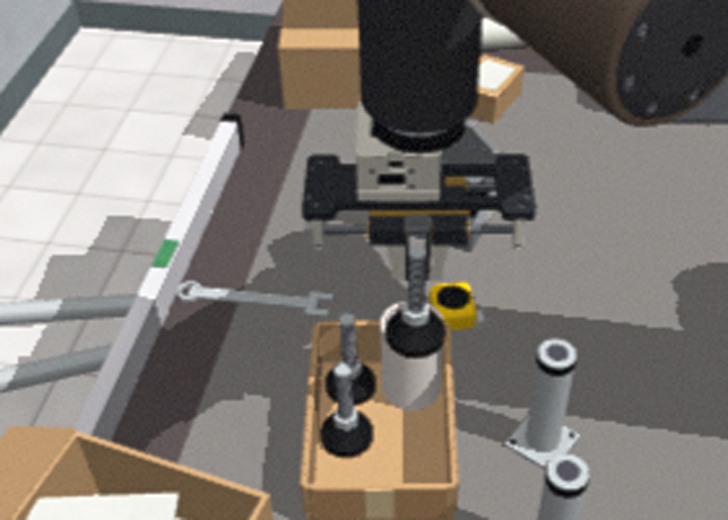

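{"fn": "step_arm", "kwargs": {"motion": [[0,-0.002,0.0,0.05,0],[0,-0.002,0,0.1,0],[0,-0.002,0,0.14,0],[0,-0.002,0,0.157,0],[0,-0.002,0,0.161,0]]}}

```text
time_s: 37.12
tcp_pos: [0.5711, 0.197, 0.1147]
eef_rot: [180.0, -0.0, -81.4]
contact_force: [0.6, -0.0, -1.7]
gripper_width: 0.0151
```

```bash
python3 -c "
from h import *
go(.57,.198,.1095,-81)
"
```

```text
37.12 [0.5711 0.197  0.1147] [180.   -0.  -81.4] F [ 0.6 -0.  -1.7] w 0.0151 q [ 38  20 -18   0 -52 -29]
dx -0.0011 dy 0.0010 dz 0.0052 turn -0.0061
```

Next: let go, rise, and look at the legs and the carton.

{"fn": "step_arm", "kwargs": {"motion": [[0,0,0,0.004,0],[0.05,0,0,0.004,0],[0.05,0,0,0.004,0],[0.05,0,0,-0.05,0],[0.06,0,0,-0.11,0]]}}

```text
time_s: 37.75
tcp_pos: [0.5708, 0.1975, 0.2261]
eef_rot: [179.9, -0.0, -81.3]
contact_force: [1.2, 0.8, 0.9]
gripper_width: 0.0494
```

{"fn": "step_arm", "kwargs": {"motion": [[0.06,0.05,0,-0.06,0],[0.06,0.1,0,-0.1,0],[0.06,0.16,0,-0.1,0],[0.06,0.21,0,-0.1,0],[0.06,0.21,0,-0.1,0]]}}

```text
time_s: 38.38
tcp_pos: [0.603, -0.0136, 0.3259]
eef_rot: [-179.9, -0.0, -81.6]
contact_force: [0.1, -0.2, -0.2]
gripper_width: 0.0602
```

```bash
python3 -c "
from h import *
st()
c=capture('side');save(c,'s30.png',(160,130,440,340),2.6);S=cloud(c)
for l in('foot1','leg1','beaker'):print([(np.round(d['location'],3),round(d['p'],2)) for d in spotter.tip_of('side',l)])
c=capture('top');save(c,'t30.png',(160,120,440,330),2.6);W=cloud(c)
for l in('foot1','leg1','beaker'):print([(np.round(d['location'],3),round(d['p'],2)) for d in spotter.tip_of('top',l)])
for X in(W,S):
  for f in[(.432,.18),(.416,.315)]:
    p,q=rect(X,f,.05,.13,.165); print(len(p),q)
    p,q=rect(X,f,.06,.003,.010); print(' pl',len(p),q)
"
```

```text
38.38 [ 0.603  -0.0136  0.3259] [-179.9   -0.   -81.6] F [ 0.1 -0.2 -0.2] w 0.0602 q [ 17  11  -1   0 -77  -9]
[(array([0.572, 0.196, 0.005]), 0.63), (array([0.646, 0.204, 0.004]), 0.61), (array([0.655, 0.141, 0.005]), 0.53)]
[(array([0.413, 0.318, 0.   ]), 0.83), (array([0.432, 0.178, 0.002]), 0.67)]
[(array([0.584, 0.13 , 0.003]), 0.92), (array([ 0.801,  0.011, -0.002]), 0.54)]
[]
[(array([0.434, 0.178, 0.   ]), 0.8)]
[(array([ 0.583, -0.202,  0.004]), 0.44)]
220 ((431.8434753417969, 178.68161010742188), (35.718223571777344, 38.668941497802734), 1.0197205543518066)
 pl 454 ((431.1889343261719, 180.9001007080078), (115.82948303222656, 116.90728759765625), 2.4649012088775635)
0 ((0.0, 0.0), (0.0, 0.0), 0.0)
 pl 0 ((0.0, 0.0), (0.0, 0.0), 0.0)
190 ((428.96142578125, 181.61231994628906), (38.68351745605469, 37.30717849731445), 72.02676391601562)
 pl 158 ((432.1886291503906, 178.1481170654297), (113.20575714111328, 77.70318603515625), 35.58096694946289)
248 ((414.72796630859375, 320.624755859375), (36.99761199951172, 37.45035171508789), 1.7243692874908447)
 pl 259 ((420.5885009765625, 321.44488525390625), (102.14545440673828, 100.22283935546875), 80.27786254882812)
```

View pics/s30.png

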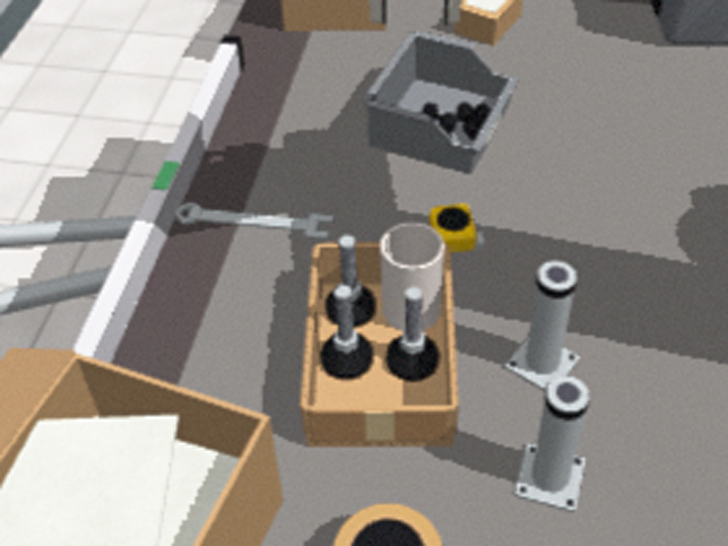

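View pics/t30.png

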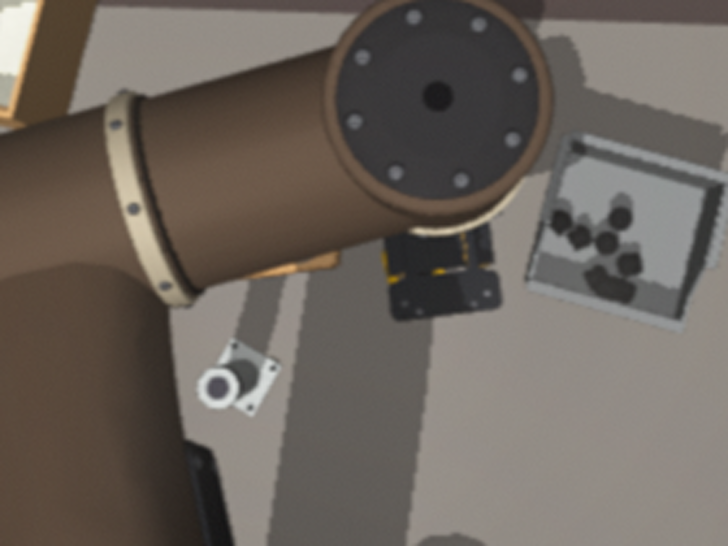

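```bash
python3 -c "
from h import *
c=capture('top')
def w(u,v,z=.006):
    d=c['pose'][:3,:3]@np.array([(u-c['cx'])/c['fx'],(v-c['cy'])/c['fy'],1]);o=c['pose'][:3,3];return (o+d*(z-o[2])/d[2])[:2]
def do(P,k,ox,oy):
    W=[w(a/k+ox,b/k+oy) for a,b in P]; print(np.round(W,4))
    print('center',(W[0]+W[2])/2,[ (np.linalg.norm(W[i+1]-W[i]),np.degrees(np.arctan2(*(W[i+1]-W[i])[::-1]))%90) for i in(0,1)])
do([(197,367),(245,397),(213,445)],2.8,180,120)
do([(235,340),(280,368),(250,413)],2.6,160,120)
do([(38,381),(100,388),(83,452)],2.8,180,120)
"
python3 - <<'E'
import cv2
im=cv2.imread('pics/top0.png')[240:290,170:280]
cv2.imwrite('pics/legs.png',cv2.resize(im,None,fx=7,fy=7,interpolation=cv2.INTER_CUBIC))
E
```

```text
[[0.4672 0.188 ]
 [0.4396 0.1403]
 [0.3927 0.1694]]
center [0.42993283 0.17868214] [(np.float64(0.05510408326998704), np.float64(59.97411876494222)), (np.float64(0.0551828722227918), np.float64(58.17038223725149))]
[[0.468  0.1879]
 [0.4403 0.1398]
 [0.3929 0.1692]]
center [0.43045552 0.17855518] [(np.float64(0.05556762605472533), np.float64(60.085870231164805)), (np.float64(0.055717098605975256), np.float64(58.17017410637632))]
[[0.4493 0.3414]
 [0.4443 0.281 ]
 [0.3825 0.2945]]
center [0.41589592 0.31791816] [(np.float64(0.06053027736562091), np.float64(85.23616229293553)), (np.float64(0.06319262629672459), np.float64(77.74047324835388))]
```

View pics/legs.png

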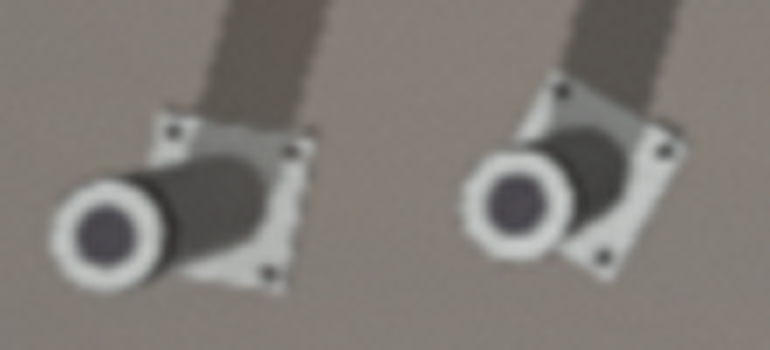

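```bash
python3 -c "
from h import *
go(.430,.1795,.26,-120)
"
```

```text
38.83 [ 0.6028 -0.0089  0.3247] [180.   -0.  -81.2] F [-0.4  0.1  0.4] w 0.0598 q [ 18  11  -2   0 -77  -9]
dx -0.2125 dy 0.1420 dz 0.0647 turn 0.6770
```

{"fn": "step_arm", "kwargs": {"motion": [[0.075,-0.045,0.03,0,0.15],[0.075,-0.09,0.06,0,0.3],[0.075,-0.14,0.095,0.01,0.45],[0.075,-0.18,0.12,0.03,0.6],[0.075,-0.2125,0.142,0.064,0.677]]}}

```text
time_s: 39.45
tcp_pos: [0.4295, 0.1808, 0.2613]
eef_rot: [-179.9, 0.2, -120.2]
contact_force: [0.7, 1.3, 0.2]
gripper_width: 0.0752
```

```bash
python3 -c "
from h import *
c=capture('side')
print([(np.round(d['location'],3),round(d['p'],2)) for d in spotter.tip_of('side','leg1')])
go(.430,.1795,.138,-120)
"
```

```text
[(array([0.434, 0.176, 0.003]), 0.88), (array([ 0.415,  0.317, -0.003]), 0.6)]
39.55 [0.4267 0.1799 0.2579] [ 179.9   -0.2 -120. ] F [-0.1 -0.1  0.9] w 0.075 q [ 47   0 -24   0 -67 -77]
dx -0.0013 dy -0.0031 dz 0.1199 turn -0.0001
```

{"fn": "step_arm", "kwargs": {"motion": [[0.075,-0.001,-0.002,0.05,0],[0.075,-0.001,-0.002,0.1,0],[0.075,-0.001,-0.002,0.119,0],[0.075,-0.001,-0.002,0.12,0],[0.02,-0.001,-0.002,0.12,0]], "newtons": 45}}

```text
time_s: 40.17
tcp_pos: [0.4334, 0.1791, 0.1418]
eef_rot: [-180.0, 0.1, -120.0]
contact_force: [0.9, -0.6, -0.2]
gripper_width: 0.0697
```

{"fn": "step_arm", "kwargs": {"motion": [[0.02,0,0,0,0],[0.02,0,0,0,0],[0.02,0,0,0,0],[0.02,0,0,0,0]]}}

```text
time_s: 40.67
tcp_pos: [0.4326, 0.1787, 0.141]
eef_rot: [-180.0, 0.0, -120.1]
contact_force: [-0.9, 1.6, 2.5]
gripper_width: 0.0371
```

```bash
python3 -c "
from h import *
c=capture('side');save(c,'s31.png',(260,130,460,280),3.2)
st()
"
```

```text
40.73 [0.4326 0.1787 0.141 ] [-180.     0.  -120.1] F [-0.4  0.1  2.7] w 0.0372 q [ 47   7 -33   0 -50 -77]
```

View pics/s31.png

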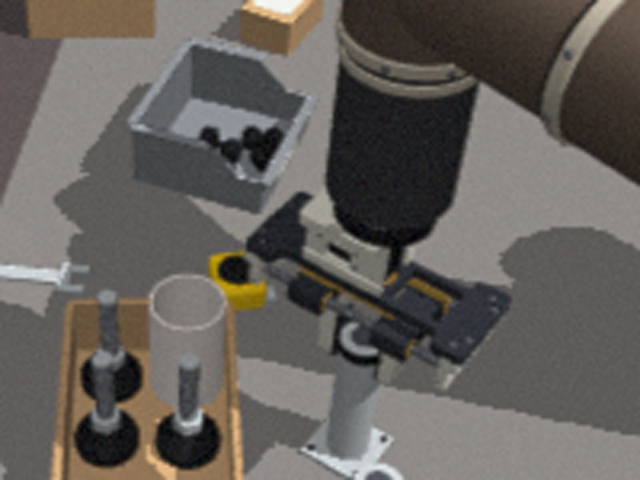

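{"fn": "step_arm", "kwargs": {"motion": [[0.02,0,0,-0.02,0],[0.02,0,0,-0.06,0],[0.02,0,0,-0.1,0],[0.02,0,0,-0.14,0],[0.02,0,0,-0.16,0]]}}

```text
time_s: 41.35
tcp_pos: [0.4327, 0.1787, 0.3024]
eef_rot: [-180.0, 0.1, -120.1]
contact_force: [-1.0, -0.2, -4.7]
gripper_width: 0.0374
```

```bash
python3 -c "
from h import *
go(.6298,.2785,.30,-81)
"
```

```text
41.35 [0.4327 0.1787 0.3024] [-1.800e+02  1.000e-01 -1.201e+02] F [-1.  -0.2 -4.7] w 0.0374 q [ 47  -2 -19   0 -72 -77]
dx -0.1852 dy -0.1205 dz 0.0024 turn -0.6823
```

{"fn": "step_arm", "kwargs": {"motion": [[0.02,-0.035,-0.023,0,-0.14],[0.02,-0.075,-0.049,0,-0.28],[0.02,-0.115,-0.075,0,-0.42],[0.02,-0.155,-0.101,0,-0.56],[0.02,-0.1852,-0.1205,0,-0.6823]]}}

```text
time_s: 41.98
tcp_pos: [0.6308, 0.2789, 0.2987]
eef_rot: [179.9, -0.1, -80.8]
contact_force: [-0.3, 0.8, -2.4]
gripper_width: 0.037
```

{"fn": "step_arm", "kwargs": {"motion": [[0.02,0,0,0,0],[0.02,0,0,0,0]]}}

```text
time_s: 42.22
tcp_pos: [0.6291, 0.2781, 0.2993]
eef_rot: [179.9, -0.1, -81.1]
contact_force: [-0.7, 0.0, -3.8]
gripper_width: 0.0369
```

```bash
python3 -c "
from h import *
c=capture('side');save(c,'s32.png',(160,130,440,340),2.6)
c=capture('top');save(c,'t32.png',(160,120,440,330),2.6)
go(.6298,.2785,.148,-81)
"
```

```text
42.33 [0.6289 0.278  0.3007] [180.  -0. -81.] F [ 0.1  0.  -4.1] w 0.0375 q [ 40  20   7   0 -77 -31]
dx -0.0003 dy -0.0009 dz 0.1527 turn -0.0006
```

View pics/s32.png

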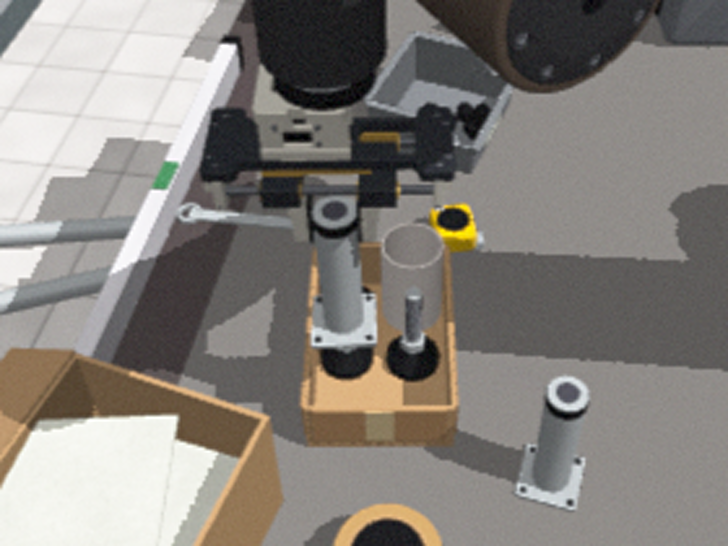

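View pics/t32.png

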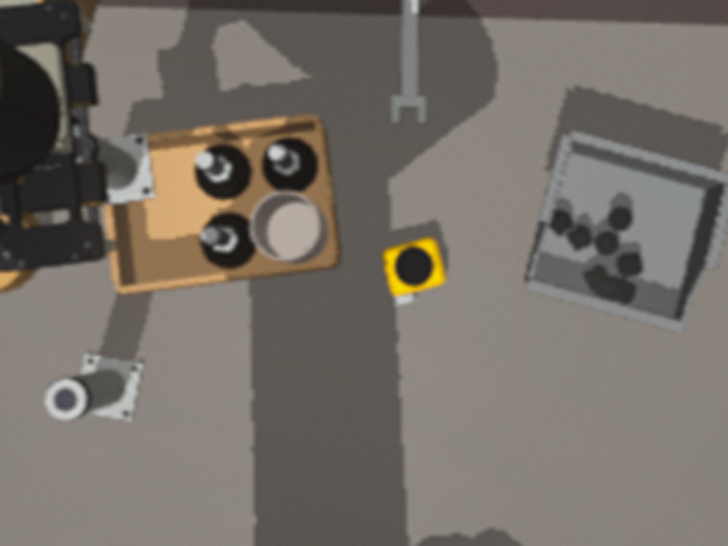

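{"fn": "step_arm", "kwargs": {"motion": [[0.02,0,-0.001,0.05,0],[0.02,0,-0.001,0.09,0],[0.02,0,-0.001,0.125,0],[0.02,0,-0.001,0.145,0],[0.02,0,-0.001,0.152,0]]}}

```text
time_s: 42.95
tcp_pos: [0.6296, 0.278, 0.1481]
eef_rot: [179.9, -0.0, -81.0]
contact_force: [0.0, 0.1, -2.7]
gripper_width: 0.0371
```

```bash
python3 -c "
from h import *
go(.6298,.2785,.1455,-81)
"
```

```text
42.95 [0.6296 0.278  0.1481] [179.9  -0.  -81. ] F [ 0.   0.1 -2.7] w 0.0371 q [ 40  26  -5   0 -60 -31]
dx -0.0005 dy -0.0002 dz 0.0026 turn -0.0002
```

{"fn": "step_arm", "kwargs": {"motion": [[0.02,0,0,0.002,0],[0.06,0,0,0.002,0],[0.06,0,0,0.002,0],[0.06,0,0,-0.06,0],[0.06,0,0,-0.12,0]]}}

```text
time_s: 43.58
tcp_pos: [0.6308, 0.2784, 0.271]
eef_rot: [-180.0, -0.0, -81.0]
contact_force: [1.3, 1.1, 1.2]
gripper_width: 0.0597
```

```bash
python3 -c "
from h import *
c=capture('side');save(c,'s33.png',(160,130,440,340),2.6);S=cloud(c)
print([(np.round(d['location'],3),round(d['p'],2)) for d in spotter.tip_of('side','leg1')])
p,q=rect(S,(.416,.315),.05,.13,.165); print(len(p),q)
go(.416,.3185,.27,-8.5)
"
```

```text
[(array([0.413, 0.314, 0.004]), 0.75), (array([0.632, 0.279, 0.004]), 0.73)]
246 ((414.1160583496094, 320.5729675292969), (38.06319046020508, 37.70513916015625), 13.011695861816406)
43.67 [0.634  0.2798 0.2789] [-179.2    0.3  -81. ] F [0.  0.2 0.3] w 0.0601 q [ 40  21   5   0 -74 -31]
dx -0.0725 dy 0.2092 dz 0.0089 turn -1.2645
```

View pics/s33.png

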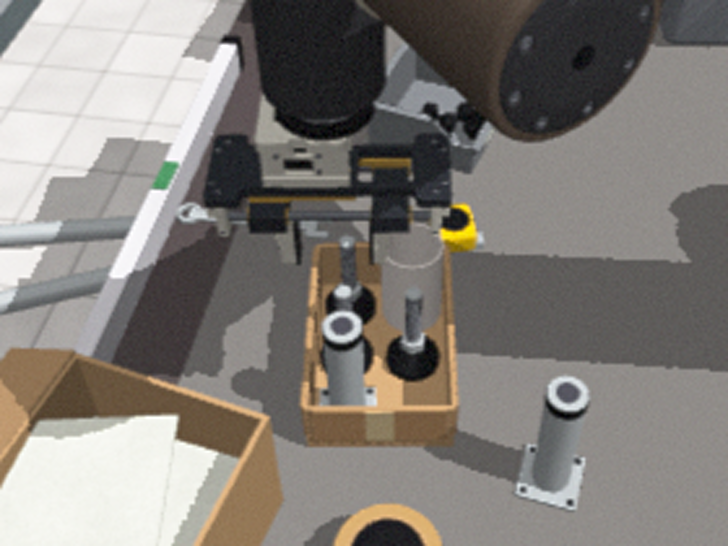

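{"fn": "step_arm", "kwargs": {"motion": [[0.075,-0.01,0.03,0,-0.17],[0.075,-0.025,0.07,0,-0.35],[0.075,-0.04,0.12,0,-0.53],[0.075,-0.055,0.16,0,-0.71],[0.075,-0.0725,0.209,0,-0.89]]}}

```text
time_s: 44.3
tcp_pos: [0.412, 0.3178, 0.2698]
eef_rot: [-179.9, -0.0, -29.7]
contact_force: [0.7, 1.3, 0.1]
gripper_width: 0.0753
```

```bash
python3 -c "
from h import *
go(.4155,.3185,.26,-8.5)
"
```

```text
44.3 [0.412  0.3178 0.2698] [-179.9   -0.   -29.7] F [0.7 1.3 0.1] w 0.0753 q [ 59   5 -17   0 -68   1]
dx 0.0027 dy -0.0023 dz 0.0098 turn -0.3699
```

{"fn": "step_arm", "kwargs": {"motion": [[0.075,0.002,-0.002,0.01,-0.18],[0.075,0.002,-0.002,0.01,-0.36],[0.075,0.002,-0.002,0.01,-0.37],[0.075,0.002,-0.002,0.01,-0.37]]}}

```text
time_s: 44.8
tcp_pos: [0.4158, 0.3183, 0.2593]
eef_rot: [-179.9, -0.0, -9.0]
contact_force: [-0.2, 0.6, -0.2]
gripper_width: 0.0747
```

```bash
python3 -c "
from h import *
go(.4155,.3185,.141,-8.5)
"
```

```text
44.8 [0.4158 0.3183 0.2593] [-179.9   -0.    -9. ] F [-0.2  0.6 -0.2] w 0.0747 q [ 59   6 -17   0 -67  22]
dx -0.0004 dy -0.0002 dz 0.1183 turn -0.0092
```

{"fn": "step_arm", "kwargs": {"motion": [[0.075,0,0,0.05,0],[0.075,0,0,0.1,0],[0.075,0,0,0.118,-0.009],[0.075,0,0,0.119,-0.009],[0.02,0,0,0.119,-0.009]]}}

```text
time_s: 45.42
tcp_pos: [0.4162, 0.3187, 0.1407]
eef_rot: [-179.9, -0.0, -8.4]
contact_force: [-0.1, -0.2, -0.2]
gripper_width: 0.0697
```

{"fn": "step_arm", "kwargs": {"motion": [[0.02,0,0,0,0],[0.02,0,0,0,0],[0.02,0,0,0,0],[0.02,0,0,0,0]]}}

```text
time_s: 45.92
tcp_pos: [0.4157, 0.3182, 0.1401]
eef_rot: [-180.0, -0.0, -8.3]
contact_force: [-1.5, -0.7, 3.3]
gripper_width: 0.0371
```

{"fn": "step_arm", "kwargs": {"motion": [[0.02,0,0,-0.02,0],[0.02,0,0,-0.06,0],[0.02,0,0,-0.1,0],[0.02,0,0,-0.14,0],[0.02,0,0,-0.15,0]]}}

```text
time_s: 46.55
tcp_pos: [0.4161, 0.3188, 0.292]
eef_rot: [-179.8, -0.1, -8.3]
contact_force: [-0.7, 0.4, -3.6]
gripper_width: 0.0372
```

```bash
python3 -c "
from h import *
c=capture('side');save(c,'s34.png',(160,130,440,340),2.6)
go(.5595,.267,.29,9)
"
```

```text
46.6 [0.4159 0.3187 0.2917] [-1.798e+02 -1.000e-01 -8.300e+00] F [ 0.8  0.6 -2. ] w 0.037 q [ 59   4 -14   0 -71  23]
dx 0.1496 dy 0.0304 dz 0.0017 turn -0.3018
```

View pics/s34.png

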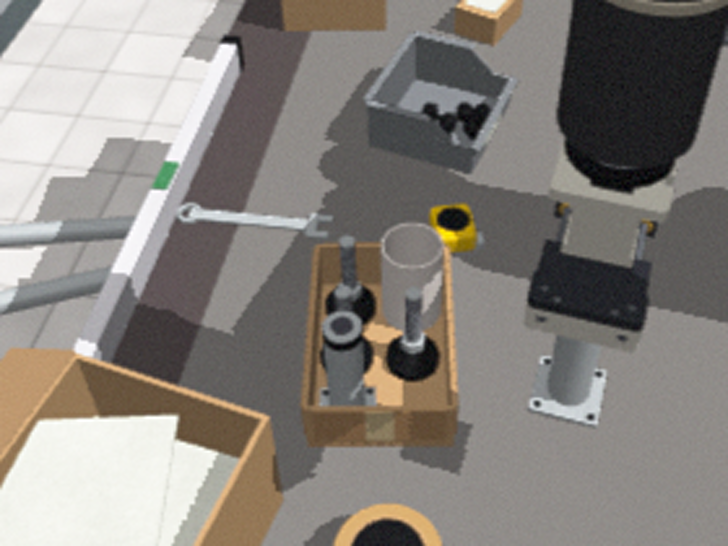

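{"fn": "step_arm", "kwargs": {"motion": [[0.02,0.035,0.007,0,-0.08],[0.02,0.075,0.015,0,-0.16],[0.02,0.115,0.023,0,-0.24],[0.02,0.145,0.029,0,-0.3],[0.02,0.1496,0.0304,0,-0.302]]}}

```text
time_s: 47.22
tcp_pos: [0.5599, 0.2653, 0.2866]
eef_rot: [179.9, 0.2, 8.9]
contact_force: [0.7, -0.5, -3.9]
gripper_width: 0.0372
```

{"fn": "step_arm", "kwargs": {"motion": [[0.02,0,0,0,0],[0.02,0,0,0,0]]}}

```text
time_s: 47.48
tcp_pos: [0.5584, 0.2668, 0.2893]
eef_rot: [180.0, 0.0, 9.0]
contact_force: [-1.0, -0.2, -1.3]
gripper_width: 0.0371
```

```bash
python3 -c "
from h import *
c=capture('side');save(c,'s35.png',(160,130,440,340),2.6)
c=capture('top');save(c,'t35.png',(160,120,440,330),2.6)
go(.5595,.267,.1475,9)
"
```

```text
47.58 [0.5585 0.267  0.2899] [-180.    -0.     9.1] F [ 0.7  0.3 -2.5] w 0.0375 q [ 44  14  -3   0 -73  55]
dx 0.0010 dy 0.0001 dz 0.1424 turn 0.0009
```

View pics/s35.png

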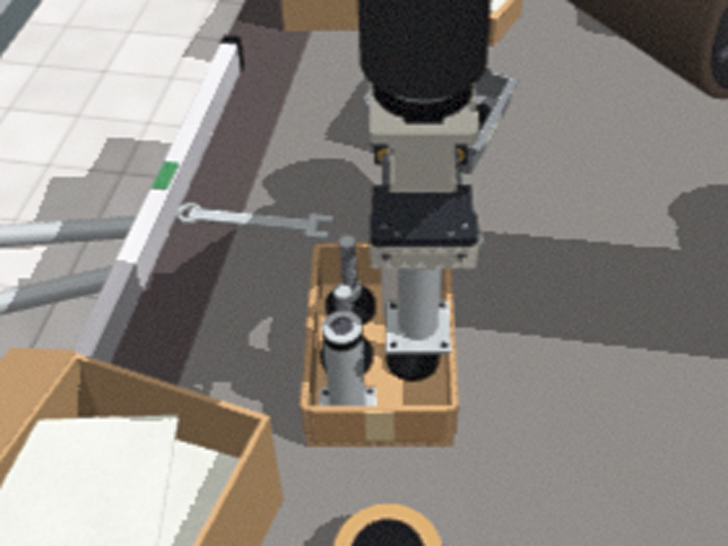

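View pics/t35.png

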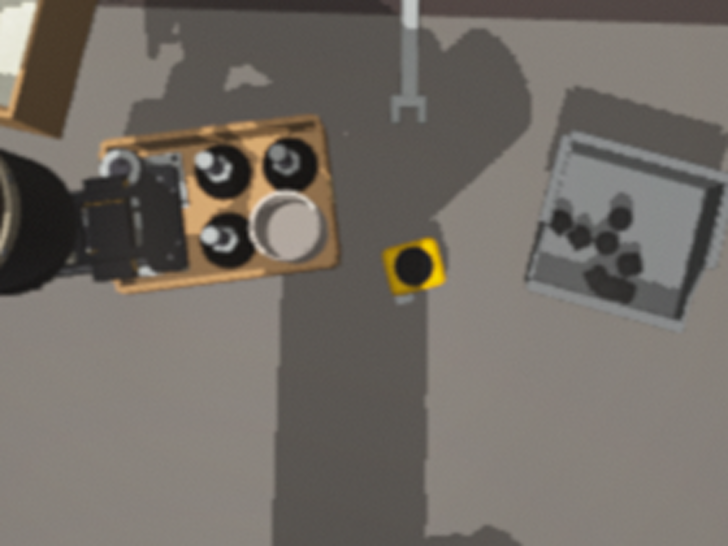

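{"fn": "step_arm", "kwargs": {"motion": [[0.02,0.001,0,0.05,0],[0.02,0.001,0,0.09,0],[0.02,0.001,0,0.12,0],[0.02,0.001,0,0.137,0],[0.02,0.001,0,0.142,0]]}}

```text
time_s: 48.2
tcp_pos: [0.5599, 0.2669, 0.1473]
eef_rot: [180.0, 0.0, 9.0]
contact_force: [-0.3, 0.2, -2.8]
gripper_width: 0.0375
```

```bash
python3 -c "
from h import *
go(.5595,.267,.1445,9)
"
```

```text
48.2 [0.5599 0.2669 0.1473] [180.   0.   9.] F [-0.3  0.2 -2.8] w 0.0375 q [ 43  20 -14   0 -56  56]
dx -0.0004 dy -0.0002 dz 0.0028 turn 0.0007
```

{"fn": "step_arm", "kwargs": {"motion": [[0.02,0,0,0.002,0],[0.06,0,0,0.002,0],[0.06,0,0,0.002,0],[0.06,0,0,-0.06,0],[0.06,0,0,-0.12,0]]}}

```text
time_s: 48.82
tcp_pos: [0.5603, 0.2665, 0.2699]
eef_rot: [180.0, -0.0, 9.0]
contact_force: [0.8, 1.1, 0.3]
gripper_width: 0.0598
```

{"fn": "step_arm", "kwargs": {"motion": [[0.06,-0.04,-0.02,-0.05,0],[0.06,-0.1,-0.04,-0.08,0],[0.06,-0.15,-0.06,-0.08,0],[0.06,-0.15,-0.1,-0.08,0],[0.06,-0.15,-0.15,-0.08,0]]}}

```text
time_s: 49.45
tcp_pos: [0.3878, 0.3921, 0.3504]
eef_rot: [-179.8, -0.2, 9.0]
contact_force: [0.9, 0.6, 0.7]
gripper_width: 0.0597
```

```bash
python3 -c "
from h import *
st()
ca=np.radians(9);
for n in('side','top'):
  c=capture(n);save(c,n[0]+'36.png',(160,100,440,310),2.6);W=cloud(c)
  for l in('foot1','leg1','beaker','plug1'):
    for d in spotter.tip_of(n,l):
      L=d['location'];v=L[:2]-[.606,.2015]; b=L[:2]-[.590,-.211];a=np.radians(-14)
      print(n,l,np.round(L,3),round(d['p'],2),'carton',np.round([v@[np.cos(ca),np.sin(ca)],v@[-np.sin(ca),np.cos(ca)]],3),'bin',np.round([b@[np.cos(a),np.sin(a)],b@[-np.sin(a),np.cos(a)]],3))
"
```

```text
49.45 [0.3878 0.3921 0.3504] [-179.8   -0.2    9. ] F [0.9 0.6 0.7] w 0.0597 q [ 66   6  -5   0 -79  33]Traceback (most recent call last):
  File "<string>", line 9, in <module>
    L=d['location'];v=L[:2]-[.606,.2015]; b=L[:2]-[.590,-.211];a=np.radians(-14)
                      ~~~~~^~~~~~~~~~~~~
TypeError: unsupported operand type(s) for -: 'list' and 'list'
```

View pics/s36.png

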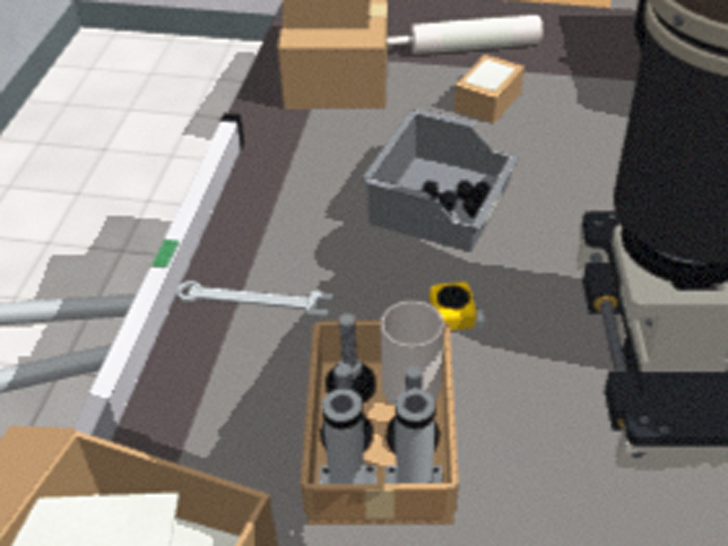

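```bash
python3 -c "
from h import *
st()
ca=np.radians(9)
for n in('side','top'):
  c=capture(n)
  save(c,n[0]+'37.png',(160,100,480,310) if n=='top' else (160,100,440,310),2.4)
  if n=='top': save(c,'t37b.png',(355,165,455,250),7)
  for l in('foot1','leg1','beaker','plug1','tape_measure','tape_roll','screw_packet','spanner'):
    for d in spotter.tip_of(n,l):
      L=np.array(d['location']);v=L[:2]-np.array([.606,.2015]); b=L[:2]-np.array([.590,-.211]);a=np.radians(-14)
      print(n,l,np.round(L,3),round(d['p'],2),'carton',np.round([v@[np.cos(ca),np.sin(ca)],v@[-np.sin(ca),np.cos(ca)]],3),'bin',np.round([b@[np.cos(a),np.sin(a)],b@[-np.sin(a),np.cos(a)]],3))
"
```

```text
49.55 [0.3877 0.3948 0.348 ] [-179.9   -0.     9.2] F [-0.2 -0.5  0.1] w 0.0601 q [ 66   6  -5   0 -79  33]
side foot1 [0.652 0.139 0.005] 0.77 carton [ 0.036 -0.069] bin [-0.025  0.354]
side foot1 [0.645 0.204 0.004] 0.51 carton [ 0.039 -0.003] bin [-0.047  0.416]
side foot1 [0.571 0.199 0.004] 0.43 carton [-0.035  0.003] bin [-0.118  0.393]
side leg1 [0.56  0.265 0.006] 0.73 carton [-0.036  0.07 ] bin [-0.145  0.455]
side leg1 [0.63  0.278 0.004] 0.68 carton [0.035 0.072] bin [-0.08   0.484]
side leg1 [ 0.532 -0.182  0.041] 0.34 carton [-0.133 -0.367] bin [-0.063  0.014]
side plug1 [ 0.583 -0.201  0.011] 0.62 carton [-0.086 -0.394] bin [-0.009  0.008]
side plug1 [ 0.608 -0.212  0.033] 0.55 carton [-0.063 -0.409] bin [0.017 0.003]
side plug1 [ 0.531 -0.185  0.04 ] 0.53 carton [-0.135 -0.37 ] bin [-0.064  0.011]
side plug1 [ 0.562 -0.232  0.017] 0.44 carton [-0.111 -0.421] bin [-0.022 -0.027]
side plug1 [ 0.539 -0.173  0.015] 0.42 carton [-0.125 -0.359] bin [-0.059  0.024]
side tape_measure [ 0.549  0.004 -0.   ] 0.58 carton [-0.087 -0.187] bin [-0.092  0.198]
side tape_roll [0.558 0
[... 1393 characters left out ...]
-0.133 -0.374] bin [-0.06   0.008]
top plug1 [ 0.582 -0.161  0.011] 0.44 carton [-0.08  -0.354] bin [-0.02   0.047]
top plug1 [ 0.596 -0.144  0.017] 0.37 carton [-0.064 -0.34 ] bin [-0.011  0.066]
top tape_measure [0.552 0.007 0.002] 0.77 carton [-0.084 -0.184] bin [-0.09   0.202]
top tape_measure [ 0.604 -0.21   0.028] 0.68 carton [-0.066 -0.406] bin [0.014 0.005]
top tape_roll [ 0.559  0.442 -0.001] 0.98 carton [-0.009  0.244] bin [-0.188  0.626]
top screw_packet [ 0.545 -0.47  -0.   ] 0.63 carton [-0.165 -0.654] bin [ 0.019 -0.262]
top screw_packet [0.632 0.281 0.004] 0.16 carton [0.038 0.075] bin [-0.079  0.487]
top spanner [0.803 0.015 0.001] 0.7 carton [ 0.165 -0.215] bin [0.152 0.271]
```

View pics/t37.png

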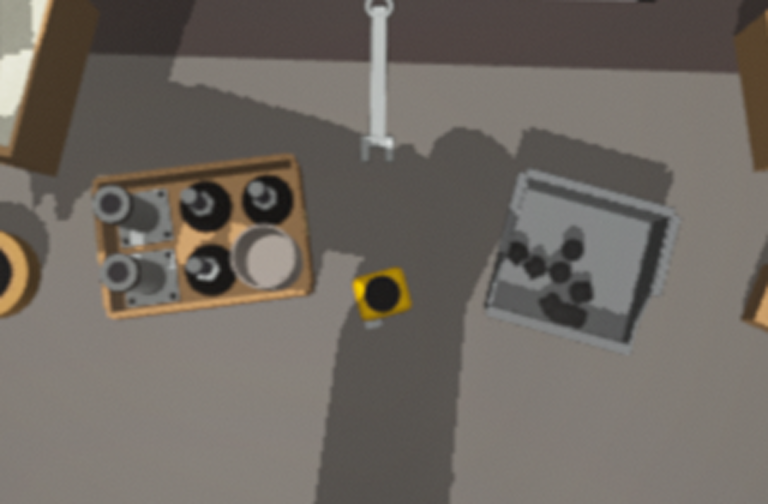

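View pics/t37b.png

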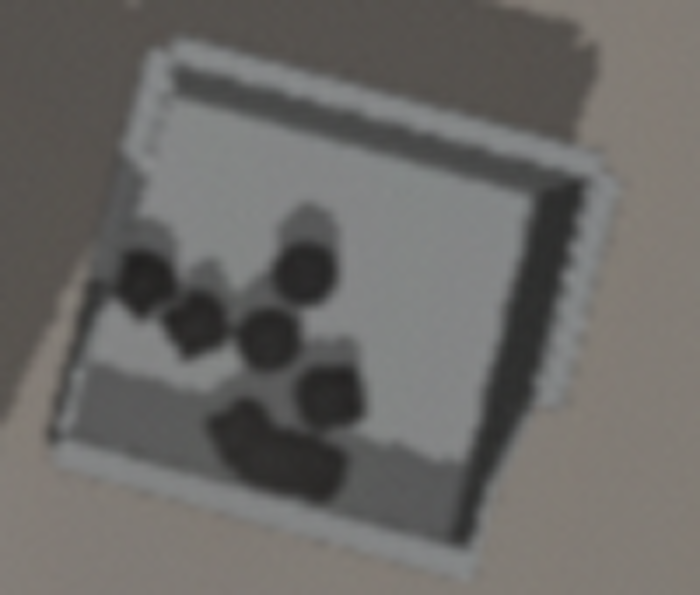

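```bash
python3 -c "
from h import *
s=st();print(np.abs(s['qd']).max())
print(workorder.close_job())
"
```

```text
50.45 [0.3886 0.3913 0.3477] [180.   0.   9.] F [-0.2  0.1 -0.4] w 0.06 q [ 66   6  -5   0 -79  33]
0.0839762156136484
the job is handed in; nothing more can be done
None
```

The job is handed in at about 50 s of the 210 s allowed. All the plugs are in the bin, and the beaker, three feet and two legs stand in the carton.

**What I did:** The tool could not be tilted, so I gripped the beaker by its rim and levered it over the bin's back wall to about 115° from upright. I shook the plugs out, eased the grip and stood the beaker upright on the table. It went into the carton first, then the feet, then the legs, each turned so its plate was square to the carton.

**Last checks:**
- **Plugs:** The top camera's detector found eight plugs, all within the bin's limits. The picture shows none on the worktop.
- **Carton:** All six things looked upright, within about 39 mm (x) and 75 mm (y) of the carton's centre and about 0–6 mm above the worktop. The limits are 50 and 85 mm, and the carton floor is at 4 mm. The beaker looks empty.
- **Bystanders:** The tape measure, tape roll, packet and spanner still read within about 10 mm of their starting places.
- **Gripper:** It was open, clear of everything, and still.

**Where readings were weaker or disagreed:**
- The two cameras differ by 2–4 mm on most positions.
- In the last pictures the side camera found only five of the plugs and missed the beaker, so those counts rest on the top camera.
- One plug lies against the bin's front wall, about 9 mm inside the limit.

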